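# Lock off the wet saw at its isolator

## Task

Lock off the saw before its blade is changed: turn the black rotary handle on top of the isolator box anticlockwise a quarter turn to its off stop, then swing the steel lockout hasp on the same box fully out (clockwise, to its stop), so that it sticks out beside the box. Then stand the open padlock upright on the bench on its flat bottom and let go of it, and from there hang it by its bow on the swung-out hasp arm, with the arm passing through the bow (the black grip on top of the bow is there to take it by from above). Leave the handle off, the hasp out and the padlock hanging free, and do not disturb the other things on the bench.

Things in the scene. Friction and masses are not known exactly. Their poses are not given: they have to be found in the camera images.
- isolator_handle (a joint): the isolator's rotary handle, upright axis; 0 = on, 1.571 = off (end stop); grows as it turns anticlockwise seen from above. Stiff: about 0.2 N m of friction, stays where it is left. It starts between 0 and 0.15
- handle_grip (a point): (mm) on the handle's turning axis at gripping height, 165 above the bench. The handle is a black bar 85 long, 16 wide, its top 15 above and underside 21 below this point, on a black disc 76 in diameter, in the middle of a grey box 150 x 150, 130 tall, fixed to the bench. x points along the bar to its pointed end (turns with the joint), z up
- hasp (a joint): lockout hasp's hinge, upright axis at the front right corner of the box's top (seen from the robot); 0 = folded along the top's right edge, pointing away from the robot; 1.571 = fully out (end stop), square to the box's right side; grows clockwise from above. About 0.12 N m of friction, stays where left; starts between 0 and 0.2
- hasp_hinge (a point): (mm) the hinge axis at the level of the arm's top face, 140 above the bench
- hasp_seat (a point): (mm) middle of the free stretch of the hasp arm, on its top face, 62 from the hinge axis; the padlock hangs about here. The arm is a flat steel bar, 12 wide, 6 thick, its top 140 above the bench. x points along the arm from hinge to post, z up
- hasp_post (a point): (mm) middle of the upright round steel post on the arm's outer end, 112 from the hinge axis: 14 in diameter, rising 32 above the arm's top face (16 above and below this point). The post is what to hold or push to swing the hasp. Same axes as hasp_seat
- lock_body (a point): (mm) centre of the brass body of the open padlock (about 350 g): 50 along x, 52 along y, 40 along z. x points from its flat bottom to the bow, y along the width, z through the thickness. It starts lying on its broad side (x level, z up, this point 20 above the bench); standing on its bottom x points up and this point is 25 above the bench. For the bow see lock_bow
- lock_bow (a point): (mm) middle of the underside of the crown, 75 from lock_body along x (same axes). The bow is a 10 mm steel rod: crown along y; long leg at y = +20 down to the body; short leg at y = -20 ends 18 below this point, leaving a gap 32 high above the body's top (50 below this point), open to -y. 30 clear between the legs. Hung, this point rests on the hasp arm
- lock_grip (a point): (mm) centre of the black plastic grip on top of the padlock's crown, 101 from lock_body along x (same axes): 12 thick along z, 26 wide along y, its top 13 above this point; when the padlock stands upright on the bench this point is 126 above the bench
- bottle_mid (a point): (mm) middle (half-way up) of a clear plastic bottle, 66 diameter, 200 tall; a bystander, loose
- wrench_mid (a point): (mm) a spanner 170 long lying flat; a bystander, loose. Its long axis is x; the point lies about half-way along
- screwdriver_mid (a point): (mm) a screwdriver 190 long lying flat; a bystander, loose. Its long axis is x
- push_block_mid (a point): (mm) a plywood push block 160 x 70, 53 tall with its handle bar; a bystander, loose
- offcuts_mid (a point): (mm) centre of a flat slab of green glass 120 x 90 x 18; a bystander, loose
- jar_mid (a point): (mm) middle (half-way up) of a glass jar 76 diameter, 90 tall; a bystander, loose
- spacer_mid (a point): (mm) centre of a flat aluminium ring 90 diameter, 12 tall; a bystander, loose
There are look-alikes about, which are no part of the job. Leave any purple look-alike of the part that bears lock_body alone. Of the things that look like the part that bears isolator_handle, the larger one is meant.

How it is judged:
By the outcome, as a careful person would: the job done as asked, in the order asked, and still so for the second after the job is handed in, with the robot touching nothing.
It also fails if it takes over 72 s, if anything falls off the work surface, if the arm or the gripper's body presses on something with over 40 N, if the wrist force passes 120 N, or if a joint passes its speed limit or range.

## Robot

A 6-joint arm with a two-finger parallel gripper is mounted at the origin on the work surface. World frame = base frame: x ahead of the robot, y to its left, z up, the work surface at z = 0. Lengths are in m, angles in degrees, forces in N, time in s.
With the tool pointing down it reaches from about 0.375 to 0.9 m from the base axis. Payload 3.1 kg.
Tool frame: the origin (TCP) lies midway between the tips of the shut fingers; the grasp point (between the pads) lies bot.pinch_z behind it (bot.pinch_z is the distance from the TCP to the grasp point, in m); z points along the fingers, y is the direction in which the jaws open and shut (so a half turn about z gives the same grasp; the last joint's range is limited). The gripper opens to 87 mm and grips with 3 to 60 N. Pads are 19 mm wide; open, the fingers measure 117 mm over their backs; the gripper's body (75 mm by 190 mm) begins 51 mm behind the grasp point.
Start: joints at [-74.8, 30.224, 82.088, -0, 67.689, -10.227], TCP at [0.268, -0.564, 0.223] pointing down, gripper open.
Joint ranges: [-176.69, 176.69], [-43.24, 126.21], [12.49, 139.97], [-82, 262], [0, 151.66], [-163.58, 163.58]. Speed limits (degrees/s): [159.86, 159.86, 180, 180, 180, 180].

## Interface

Orientations are given as a 3x3 rotation matrix whose columns are the frame's x, y, z axes.
In Python, from rig import bot gives the robot as it stands.
- The arm moves only by the tool apply_moves, never from a script. Its argument "motion" is text: rows parted by semicolons, each of 7 numbers parted by spaces: the shift along the tool's x, y, z in m, then the turn, a rotation vector about the tool's x, y, z in degrees, then the finger opening in m, from 0 to 0.087. A call has exactly 8 rows; each row is the pose to reach, as a shift and turn from the pose commanded when the call began, along the tool's axes at that moment; what a row does not reach only later rows make up. A row lasts 1/8 s, in which the tool goes at most 62.5 mm and 10.7 degrees, less where a joint would pass 70% of its speed; a pose out of reach is approached as far as the arm can. A call with a gripper value outside its range is refused whole. The fingers move at their own pace and stop on an object; the grip force is fixed at half the most. Time passes only in rows, so rows that repeat a pose let the fingers close, or fill a call up. It gives the time, the measured TCP pose, the force and the opening at its end, in the units of the state.
- bot.read_state(): the state, without advancing time (a new reading comes with each control period).
- bot.capture(name): name is "scene" or "side" or "wrist"; returns the picture (384x512x3 uint8, red, green, blue); there is no depth.
- bot.get_calibration(name): a dict with "fx", "fy", "cx", "cy" (pixels), "rvec" (rotation vector, rad) and "tvec" (3), from world to camera coordinates, as OpenCV has them. Camera axes: x right, y down, z forward; pixel columns grow to the right and rows downward; lengths in m; the calibration is good to about 2 mm. The wrist camera is an equidistant fisheye: a pixel r from the principal point sees the ray r / f radians off the axis. A picture is of the moment at which its call begins: read the wrist's pose just before it. get_calibration takes no time and is no camera call; for the wrist camera it gives the pose at the moment of the call.
- bot.hand_in(): hands the job in, once; it reports no verdict.
Trained networks look in the newest picture that a camera, given by its name, has taken for a name from the list of things; names that differ only in an ending like _2 or _b are one class to them, and where a whole thing is asked for, a point or a joint stands for the part that bears it (a point fixed in the world has none). Each returns a list of dicts, best first, with "p" (0 to 1); they miss things now and then, are a little off and sometimes report something else, mostly with a low value. They report only what shows in the picture. A call takes as long as a camera call. They do not tell look-alikes from the thing itself.
- bot.find_in(name, camera): "point" ([x, y, z] in m, in world coordinates, good to about 4 mm: the middle of the surface that is visible of it).
The state is a dict: "time_s": time; "joint_positions": joint angles; "qvel": joint speeds; "tau": joint torques, N m; "position": TCP position; "tcp_rot": TCP orientation; "force": force on the tool from outside, world axes, zero at the start; "moment": the same for the moment, N m; "opening": opening from 0.0 (shut) to 1.0 (fully open).
Only numpy, scipy, OpenCV 4.12 (cv2) and the standard library are available. Lean on these libraries where they do the work, as an engineer would, in place of code of your own. Each camera call takes 0.05 s, during which the arm holds its last target.

## Working session

There is one attempt and no reset: what is moved stays moved. The work goes in short steps, Python scripts to look and compute and a tool call to move; the robot and the scene stay as the last step left them, time stands still between calls to the robot, and variables do not carry over. Pictures are saved under pics/ and viewed, and the job is handed in when it is done.

Besides the shell and the picture viewer there is one more tool, called after ">>>" in YAML: its name, and indented under it one key for each argument. apply_moves: Moves the arm, as the interface text tells. Its arguments: {"type":"object","properties":{"motion":{"type":"string"}},"required":["motion"]}

```bash
ls; mkdir -p pics
python3 - <<'E'
from rig import bot
import cv2
s=bot.read_state();print(s, bot.pinch_z)
for n in ["scene","side","wrist"]:
    im=bot.capture(n);cv2.imwrite(f"pics/{n}0.png",cv2.cvtColor(im,cv2.COLOR_RGB2BGR))
    c=bot.get_calibration(n);print(n,c)
E
```

```text
pics
{'time_s': 0.0, 'joint_positions': array([-7.48012667e+01,  3.02805752e+01,  8.21586619e+01, -1.85591758e-03,
        6.76898714e+01, -1.02273552e+01]), 'qvel': array([-0.03566593,  0.03382623, -0.06265618,  0.03730394, -0.01499604,
       -0.03122915]), 'tau': array([-4.78717611e-04, -4.40041208e+01, -1.76592940e+01,  6.32319669e-02,
        5.83075953e-02, -1.83431403e-04]), 'position': array([ 0.2681562 , -0.56370706,  0.22154177]), 'tcp_rot': array([[ 9.03134713e-01,  4.29356852e-01, -6.19679246e-04],
       [ 4.29357139e-01, -9.03132190e-01,  2.16669282e-03],
       [ 3.70632132e-04, -2.22287920e-03, -9.99997461e-01]]), 'force': array([ 0.06341847, -0.02173375, -0.23424787]), 'moment': array([ 0.02517737, -0.01412465, -0.00374315]), 'opening': 1.0007563849477517} 0.0187
scene {'fx': 490.79397808712093, 'fy': 490.79397808712093, 'cx': 257.2894545807063, 'cy': 190.98533121725472, 'rvec': array([ 1.60905171,  1.84432363, -0.86192304]), 'tvec': array([ 0.05894492, -0.18633651,  2.08006099])}
side {'fx': 481.69087598806453, 'fy': 481.69087598806453, 'cx': 251.50587934059024, 'cy': 185.59287148433964, 'rvec': array([ 1.02871457, -2.24028152,  1.23592661]), 'tvec': array([0.2896066 , 0.29207331, 1.13916   ])}
wrist {'fx': 297.3186396354542, 'fy': 297.3186396354542, 'cx': 256.76130561943216, 'cy': 186.41420729674857, 'rvec': array([-2.43385381,  1.53649814,  0.23494451]), 'tvec': array([-0.62418866, -0.03586583,  0.39194835])}
```

View pics/scene0.png

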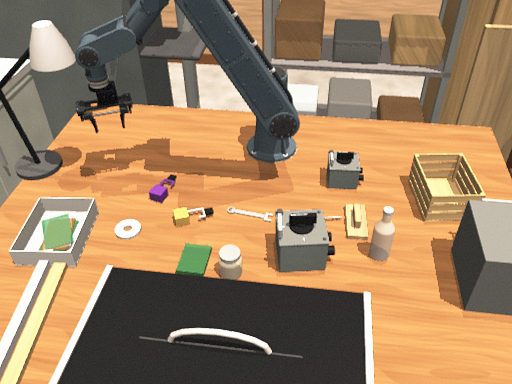

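View pics/side0.png

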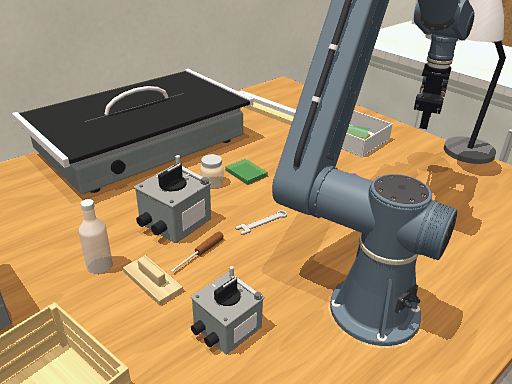

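View pics/wrist0.png

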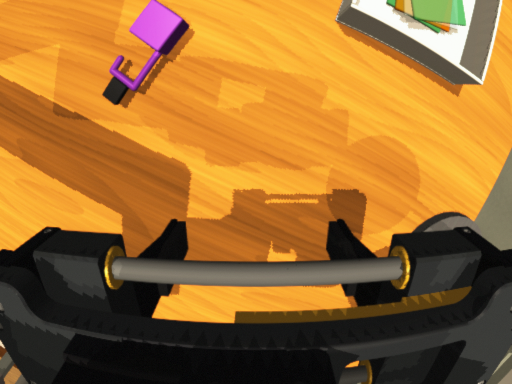

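```bash
cat > h.py <<'E'
import numpy as np, cv2
from rig import bot
def cal(n): 
    c=bot.get_calibration(n); R=cv2.Rodrigues(np.array(c['rvec']))[0]; return c,R,np.array(c['tvec'])
def proj(n,P):
    c,R,t=cal(n); p=R@np.array(P)+t
    if n=='wrist':
        th=np.arctan2(np.hypot(p[0],p[1]),p[2]); a=np.arctan2(p[1],p[0]); return np.array([c['cx']+c['fx']*th*np.cos(a),c['cy']+c['fy']*th*np.sin(a)])
    return np.array([c['cx']+c['fx']*p[0]/p[2],c['cy']+c['fy']*p[1]/p[2]])
def ray(n,uv):
    c,R,t=cal(n); a=np.array([(uv[0]-c['cx'])/c['fx'],(uv[1]-c['cy'])/c['fy']])
    if n=='wrist':
        r=np.hypot(*a); d=np.array([a[0]/r*np.sin(r),a[1]/r*np.sin(r),np.cos(r)]) if r>0 else np.array([0,0,1.])
    else: d=np.array([a[0],a[1],1])
    return -R.T@t, R.T@d/np.linalg.norm(d)
def atz(n,uv,z):
    o,d=ray(n,uv); return o+d*(z-o[2])/d[2]
def snap(n,name):
    im=bot.capture(n); cv2.imwrite(f"pics/{name}.png",cv2.cvtColor(im,cv2.COLOR_RGB2BGR)); return im
E
python3 - <<'E'
from h import *
np.set_printoptions(precision=4,suppress=True)
for n in ["scene","side"]:
  for t in ["handle_grip","isolator_handle","hasp_hinge","hasp_post","hasp_seat","lock_body","lock_bow","lock_grip"]:
    try:
      for r in bot.find_in(t,n): print(n,t,round(r['p'],2),np.array(r['point']),proj(n,r['point']).round())
    except Exception as e: print(t,e)
print(bot.read_state()['time_s'])
E
```

```text
scene handle_grip 0.71 [0.5976 0.167  0.1661] [302. 219.]
scene isolator_handle 0.6 [0.5951 0.1014 0.1449] [281. 222.]
scene isolator_handle 0.58 [0.1852 0.2984 0.1283] [345. 153.]
scene isolator_handle 0.56 [0.5958 0.1657 0.17  ] [302. 218.]
scene hasp_hinge 0.66 [0.5918 0.1005 0.143 ] [281. 221.]
scene hasp_hinge 0.43 [0.1769 0.2446 0.1006] [330. 157.]
scene hasp_post 0.61 [0.5968 0.0989 0.144 ] [280. 222.]
scene hasp_post 0.59 [0.1795 0.2496 0.105 ] [331. 156.]
scene hasp_seat 0.6 [0.1773 0.246  0.1067] [331. 156.]
scene hasp_seat 0.24 [0.5753 0.4185 0.1036] [382. 236.]
scene lock_body 0.87 [ 0.4825 -0.2421  0.0313] [186. 214.]
scene lock_body 0.79 [ 0.3786 -0.3677  0.0268] [161. 193.]
scene lock_bow 0.89 [ 0.4818 -0.242   0.0243] [187. 215.]
scene lock_grip 0.61 [ 0.4831 -0.2414  0.025 ] [187. 215.]
side handle_grip 0.91 [0.5801 0.1735 0.1675] [171. 174.]
side handle_grip 0.75 [0.1784 0.3012 0.1209] [227. 290.]
side isolator_handle 0.78 [0.1772 0.3043 0.1264] [226. 289.]
side isolator_handle 0.4 [ 0.4208 -0.0183  0.0038] [260. 222.]
side hasp_hinge 0.75 [0.1798 0.2499 0.1014] [245. 285.]
side hasp_hinge 0.53 [0.5946 0.1011 0.1384] [190. 173.]
side hasp_hinge 0.44 [0.4231 0.1752 0.02  ] [207. 245.]
side hasp_post 0.69 [0.5918 0.1051 0.1419] [190. 172.]
side hasp_post 0.47 [0.1822 0.2518 0.1043] [243. 284.]
side hasp_post 0.43 [0.3879 0.358  0.0186] [155. 284.]
side hasp_post 0.17 [0.5364 0.4315 0.1027] [ 93. 239.]
side hasp_seat 0.68 [0.595  0.0972 0.1425] [191. 171.]
side hasp_seat 0.44 [0.1825 0.2474 0.1014] [245. 284.]
side hasp_seat 0.34 [ 0.4187 -0.0178  0.0044] [261. 223.]
0.95
```

Run:
```python
import cv2
a=cv2.imread('pics/scene0.png')[160:290,140:360];cv2.imwrite('pics/z1.png',cv2.resize(a,None,fx=3.6,fy=3.6,interpolation=cv2.INTER_CUBIC))
a=cv2.imread('pics/side0.png')[140:260,120:300];cv2.imwrite('pics/z2.png',cv2.resize(a,None,fx=4.4,fy=4.4,interpolation=cv2.INTER_CUBIC))
```

```text
(no output)
```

View pics/z1.png

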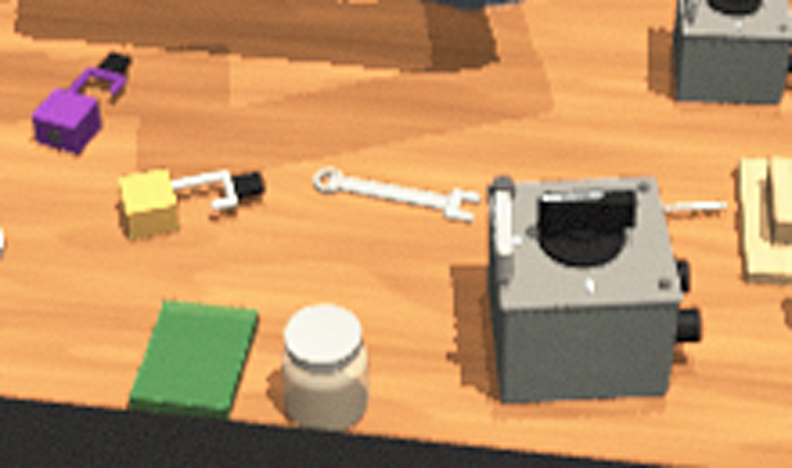

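View pics/z2.png

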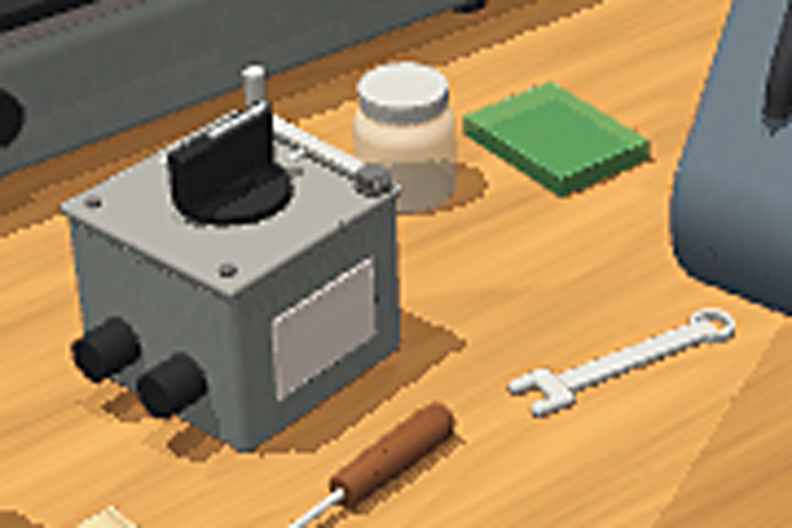

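Run:
```python
from h import *
np.set_printoptions(precision=4,suppress=True)
for n,off,s,pts in [("scene",(140,160),3.6,[(493,182),(648,180),(682,298),(502,306)]),("side",(120,140),4.4,[(62,206),(236,297),(400,186)])]:
  for p in pts: 
    uv=(off[0]+p[0]/s,off[1]+p[1]/s); print(n,p,atz(n,uv,0.13))
# lock
for p in [(122,180),(172,172),(178,232),(130,236)]: pass
for nm,p,z in [("grip",(248,184),0.02),("bodytop c",(146,187),0.04),("bowlong start",(172,187),.02),("bowlong end",(228,177),.02),("short end",(212,208),.02),("crown short",(236,205),.02)]:
    print(nm,atz("scene",(140+p[0]/3.6,160+p[1]/3.6),z))
s=bot.read_state();R=s['tcp_rot'];c,Rc,t=cal('wrist')
o=-Rc.T@t; print("cam in tcp",R.T@(o-s['position']), R.T@Rc.T)
for p in [(147,42),(115,90)]: print(atz('wrist',p,0.02))
```

```text
scene (493, 182) [0.5302 0.082  0.13  ]
scene (648, 180) [0.5097 0.2197 0.13  ]
scene (682, 298) [0.6516 0.2544 0.13  ]
scene (502, 306) [0.6802 0.1063 0.13  ]
side (62, 206) [0.6426 0.2556 0.13  ]
side (236, 297) [0.4904 0.2269 0.13  ]
side (400, 186) [0.5265 0.0786 0.13  ]
grip [ 0.4459 -0.1702  0.02  ]
bodytop c [ 0.4838 -0.2618  0.04  ]
bowlong start [ 0.4598 -0.244   0.02  ]
bowlong end [ 0.4384 -0.1922  0.02  ]
short end [ 0.4842 -0.1977  0.02  ]
crown short [ 0.477  -0.1753  0.02  ]
cam in tcp [ 0.0823 -0.     -0.1623] [[ 0.0005 -0.9549 -0.2971]
 [ 1.      0.0004  0.0004]
 [-0.0003 -0.2971  0.9549]]
[ 0.3525 -0.3719  0.02  ]
[ 0.2796 -0.3549  0.02  ]
```

```bash
cat >> h.py <<'E'
from scipy.spatial.transform import Rotation as Ro
import json
np.set_printoptions(precision=4,suppress=True)
def down(a):
    a=np.radians(a); x=[np.cos(a),np.sin(a),0]; y=[np.sin(a),-np.cos(a),0]; return np.array([x,y,[0,0,-1]]).T
def plan(pos,R,k=1,log=True):
    s=bot.read_state(); R0=s['tcp_rot']; d=R0.T@(np.array(pos)-s['position']); rv=Ro.from_matrix(R0.T@R).as_rotvec(degrees=True)
    print('t',round(s['time_s'],2),'shift',d.round(4),'rot',rv.round(2),'dist',np.linalg.norm(d).round(3),'ang',np.linalg.norm(rv).round(1))
def st():
    s=bot.read_state(); 
    with open('log.json','a') as f: f.write(json.dumps([list(s['joint_positions']),list(s['position']),s['tcp_rot'].tolist()])+'\n')
    R=s['tcp_rot']; print('t',round(s['time_s'],2),'q',s['joint_positions'].round(1),'p',s['position'],'yaw',np.degrees(np.arctan2(R[1,0],R[0,0])).round(1),'z',R[:,2].round(3),'F',s['force'].round(1),'M',s['moment'].round(2),'op',round(s['opening']*87,1))
    return s
E
python3 -c "
from h import *
st();plan([0.475,-0.25,0.28],down(112))"
```

```text
t 0.95 q [-74.8  30.2  82.1   0.   67.7 -10.2] p [ 0.2684 -0.5644  0.2226] yaw 25.4 z [ 0.  0. -1.] F [-0.4  1.   0.9] M [0.08 0.02 0.02] op 87.0
t 0.95 shift [ 0.3216 -0.1952 -0.0574] rot [  0.    -0.   -86.57] dist 0.381 ang 86.6
```

>>> apply_moves:
  motion: "0.04 -0.025 -0.007 0 0 -10.7 0.087; 0.08 -0.05 -0.014 0 0 -21.4 0.087; 0.12 -0.073 -0.021 0 0 -32.1 0.087; 0.16 -0.098 -0.028 0 0 -42.8 0.087; 0.2 -0.122 -0.035 0 0 -53.5 0.087; 0.24 -0.146 -0.043 0 0 -64.2 0.087; 0.28 -0.17 -0.05 0 0 -74.9 0.087; 0.32 -0.195 -0.057 0 0 -85.6 0.087"

```text
time_s: 1.95
position: [0.4744, -0.2497, 0.28]
tcp_rot: [[-0.364, 0.931, 0.001], [0.931, 0.364, -0.0], [-0.001, 0.0, -1.0]]
force: [0.7, 0.0, 0.4]
opening: 1.005
```

```bash
python3 -c "
from h import *
st();snap('wrist','w1')
for t in ['lock_body','lock_bow','lock_grip']:
  for r in bot.find_in(t,'wrist'): print(t,round(r['p'],2),np.array(r['point']),proj('wrist',r['point']).round())
plan([0.587,0.20,0.30],down(112))
"
```

```text
t 1.95 q [-39.7  19.5  90.8   0.   69.7 -61.1] p [ 0.4744 -0.2497  0.28  ] yaw 111.4 z [ 0.001 -0.    -1.   ] F [0.7 0.  0.4] M [ 0.04 -0.12  0.04] op 87.4
lock_body 0.87 [ 0.3588 -0.3658  0.0307] [157. 200.]
lock_body 0.78 [ 0.4685 -0.2433  0.041 ] [252. 152.]
lock_bow 0.89 [ 0.364  -0.3641  0.0289] [162. 199.]
lock_bow 0.62 [ 0.4726 -0.2442  0.0405] [256. 152.]
lock_grip 0.92 [ 0.4708 -0.242   0.0402] [256. 150.]
lock_grip 0.88 [ 0.358  -0.3637  0.0285] [159. 197.]
t 2.15 shift [ 0.3795  0.2675 -0.0206] rot [-0.01  0.05 -0.91] dist 0.465 ang 0.9
```

View pics/w1.png

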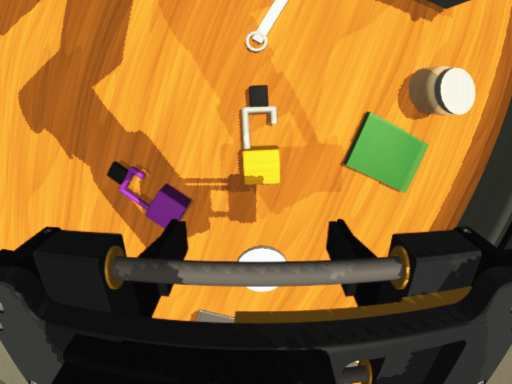

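Run:
```python
import cv2
a=cv2.imread('pics/w1.png')[75:200,220:310];cv2.imwrite('pics/z3.png',cv2.resize(a,None,fx=4.8,fy=4.8,interpolation=cv2.INTER_CUBIC))
```

```text
(no output)
```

View pics/z3.png

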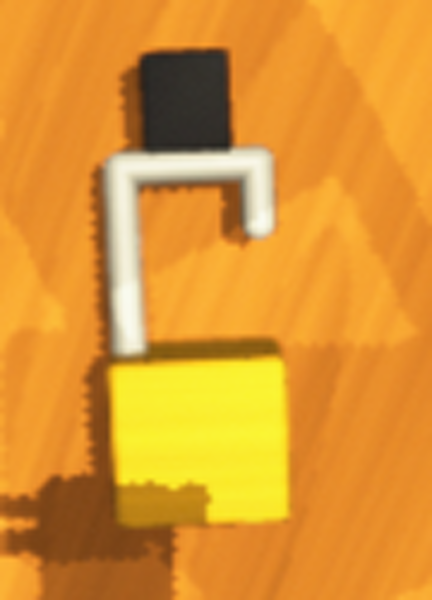

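>>> apply_moves:
  motion: "0.05 0.034 -0.005 0 0 0 0.087; 0.1 0.067 -0.02 0 0 0 0.087; 0.15 0.1 -0.02 0 0 0 0.087; 0.2 0.134 -0.02 0 0 0 0.087; 0.25 0.168 -0.02 0 0 0 0.087; 0.3 0.2 -0.02 0 0 0 0.087; 0.34 0.235 -0.02 0 0 0 0.087; 0.38 0.267 -0.02 0 0 0 0.087"

```text
time_s: 3.15
position: [0.5876, 0.1995, 0.2992]
tcp_rot: [[-0.356, 0.934, 0.0], [0.934, 0.356, -0.001], [-0.001, -0.0, -1.0]]
force: [0.8, -0.5, 0.3]
opening: 0.996
```

```bash
python3 -c "
from h import *
st();snap('wrist','w2')
for t in ['handle_grip','hasp_hinge','hasp_post','hasp_seat']:
  for r in bot.find_in(t,'wrist'): print(t,round(r['p'],2),np.array(r['point']),proj('wrist',r['point']).round())
import cv2
a=cv2.imread('pics/w2.png');cv2.imwrite('pics/w2b.png',cv2.resize(a,None,fx=1.56,fy=1.56,interpolation=cv2.INTER_CUBIC))
"
```

```text
t 3.15 q [  8.5  25.7  77.4  -0.   77.  -12.4] p [0.5876 0.1995 0.2992] yaw 110.9 z [ 0.    -0.001 -1.   ] F [ 0.8 -0.5  0.3] M [-0.01 -0.15 -0.04] op 86.7
handle_grip 0.8 [0.186  0.2948 0.1243] [17. 17.]
handle_grip 0.75 [0.4293 0.3427 0.0212] [190.  29.]
handle_grip 0.71 [0.5893 0.1717 0.1811] [246. 209.]
hasp_hinge 0.55 [0.5956 0.0998 0.1402] [234. 247.]
hasp_hinge 0.51 [0.1856 0.252  0.1039] [19. 45.]
hasp_post 0.62 [0.5902 0.0981 0.137 ] [230. 245.]
hasp_post 0.62 [0.1876 0.2504 0.1053] [19. 45.]
hasp_seat 0.82 [0.5887 0.0961 0.1403] [229. 247.]
hasp_seat 0.65 [0.5921 0.173  0.1833] [253. 206.]
hasp_seat 0.54 [0.1863 0.2542 0.1037] [20. 43.]
```

View pics/w2b.png

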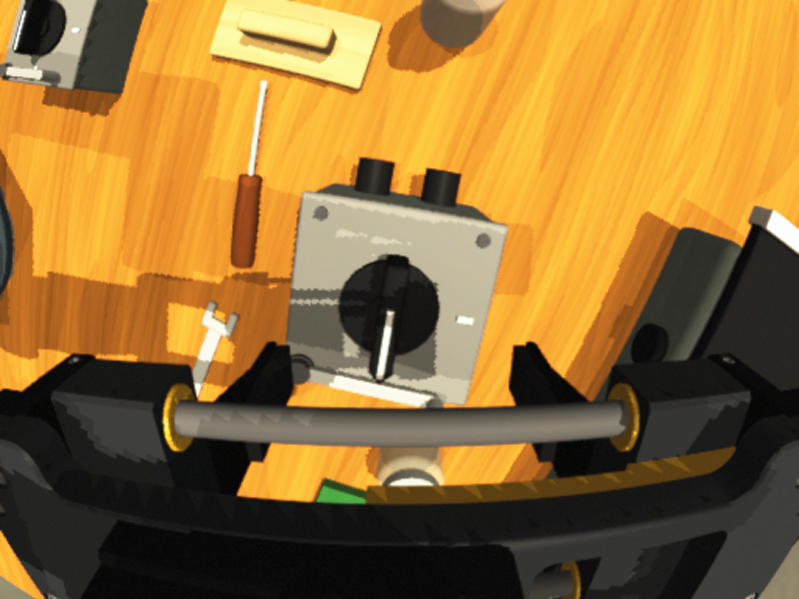

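```bash
python3 - <<'E'
from h import *
f=1.5605
W=lambda p,z: atz('wrist',(p[0]/f,p[1]/f),z)
print('disc',W((388,307),.144))
a=W((396,256),.18);b=W((380,380),.18);print('bar',a,b,(a+b)/2,np.linalg.norm(a-b),np.degrees(np.arctan2(*(b-a)[1::-1])))
C=[W(p,.13) for p in [(305,192),(507,226),(467,404),(290,368)]]
for c in C: print(c)
print(np.mean(C,axis=0), [np.degrees(np.arctan2(*(C[i]-C[j])[1::-1])) for i,j in [(1,0),(2,3),(0,3),(1,2)]])
print('hinge',W((300,368),.14),'arm',W((335,378),.14),W((430,403),.14))
E
python3 - <<'E'
# lock from w1: wrist pose then
import sys; sys.path.insert(0,'.')
import cv2
a=cv2.imread('pics/w2.png')[140:280,170:320];cv2.imwrite('pics/z4.png',cv2.resize(a,None,fx=4.2,fy=4.2,interpolation=cv2.INTER_CUBIC))
E
```

```text
disc [0.5884 0.1675 0.144 ]
bar [0.5778 0.213  0.18  ] [0.5983 0.128  0.18  ] [0.588  0.1705 0.18  ] 0.08740990479380341 -76.4360015828242
[0.5031 0.2232 0.13  ]
[0.6492 0.2526 0.13  ]
[0.6812 0.1057 0.13  ]
[0.5337 0.0846 0.13  ]
[0.5918 0.1665 0.13  ] [np.float64(11.37465925138408), np.float64(8.148340222670114), np.float64(102.44861898393273), np.float64(102.29205446985087)]
hinge [0.5419 0.0935 0.14  ] arm [0.5706 0.0956 0.14  ] [0.6488 0.1015 0.14  ]
```

View pics/z4.png

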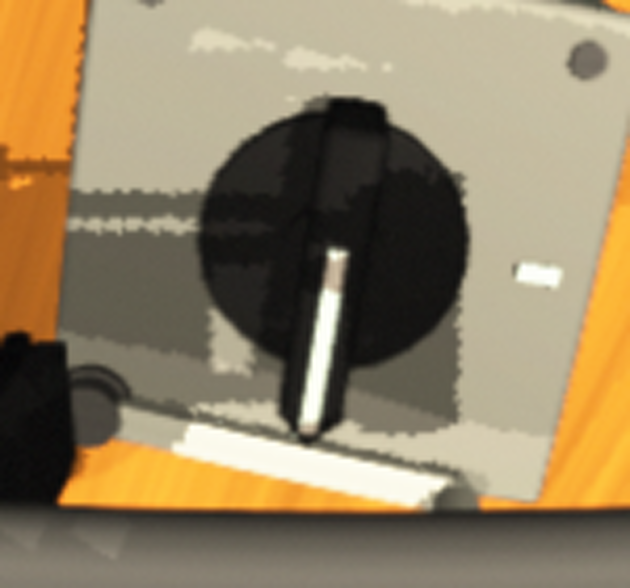

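Run:
```python
from h import *
plan([.588,.169,.150],down(103.6))
```

```text
t 3.4 shift [-0.0275 -0.0086  0.149 ] rot [-0.1   0.05  7.33] dist 0.152 ang 7.3
```

>>> apply_moves:
  motion: "-0.014 -0.004 0.03 0 0 3.6 0.05; -0.027 -0.009 0.06 0 0 7.3 0.05; -0.027 -0.009 0.09 0 0 7.3 0.05; -0.027 -0.009 0.12 0 0 7.3 0.05; -0.027 -0.009 0.14 0 0 7.3 0.05; -0.027 -0.009 0.149 0 0 7.3 0.05; -0.027 -0.009 0.149 0 0 7.3 0; -0.027 -0.009 0.149 0 0 7.3 0"

```text
time_s: 4.4
position: [0.5886, 0.1707, 0.1516]
tcp_rot: [[-0.237, 0.972, 0.002], [0.972, 0.237, 0.0], [-0.0, 0.002, -1.0]]
force: [0.2, 0.2, -0.2]
opening: 0.423
```

Run:
```python
from h import *
st()
snap('wrist','w3')
```

```text
t 4.4 q [ 5.7 34.1 87.8 -0.  58.  -7.9] p [0.5886 0.1707 0.1516] yaw 103.7 z [ 0.002  0.    -1.   ] F [ 0.2  0.2 -0.2] M [-0.03 -0.13  0.  ] op 36.8
```

View pics/w3.png

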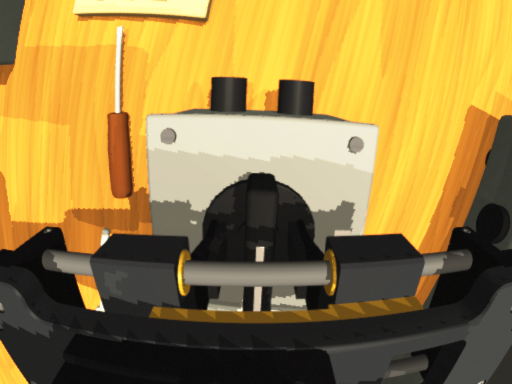

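>>> apply_moves:
  motion: "0 0 0 0 0 0 0; 0 0 0 0 0 0 0; 0 0 0 0 0 0 0; 0 0 0 0 0 0 0; 0 0 0 0 0 -7 0; 0 0 0 0 0 -17 0; 0 0 0 0 0 -27 0; 0 0 0 0 0 -37 0"

```text
time_s: 5.45
position: [0.5856, 0.1694, 0.1513]
tcp_rot: [[-0.778, 0.628, -0.005], [0.628, 0.778, -0.004], [0.002, -0.006, -1.0]]
force: [-2.9, -4.5, 8.5]
opening: 0.184
```

Run:
```python
from h import *
st()
```

```text
t 5.45 q [  5.7  34.1  87.9  -0.2  58.3 -45.2] p [0.5856 0.1694 0.1513] yaw 141.1 z [-0.005 -0.004 -1.   ] F [-2.9 -4.5  8.5] M [-0.89  0.41 -0.28] op 16.0
```

>>> apply_moves:
  motion: "0 0 0 0 0 -10 0; 0 0 0 0 0 -20 0; 0 0 0 0 0 -30 0; 0 0 0 0 0 -40 0; 0 0 0 0 0 -45 0; 0 0 0 0 0 -48 0; 0 0 0 0 0 -50 0; 0 0 0 0 0 -50 0"

```text
time_s: 6.45
position: [0.584, 0.1637, 0.1512]
tcp_rot: [[-0.982, -0.188, -0.01], [-0.188, 0.982, -0.014], [0.012, -0.012, -1.0]]
force: [-6.0, -19.5, 11.2]
opening: 0.182
```

Run:
```python
from h import *
st()
```

```text
t 6.45 q [  5.5  34.   88.1  -0.8  58.5 -94.9] p [0.584  0.1637 0.1512] yaw -169.2 z [-0.01  -0.014 -1.   ] F [ -6.  -19.5  11.2] M [-2.93  0.79 -0.28] op 15.9
```

>>> apply_moves:
  motion: "0.001 -0.003 0 0 0 0 0; 0.001 -0.006 0 0 0 0 0; 0.001 -0.006 0 0 0 -1 0; 0.001 -0.006 0 0 0 -2 0; 0.001 -0.006 0 0 0 -3 0; 0.001 -0.006 0 0 0 -4 0; 0.001 -0.006 0 0 0 -4 0; 0.001 -0.006 0 0 0 -4 0"

```text
time_s: 7.45
position: [0.584, 0.1633, 0.1512]
tcp_rot: [[-0.967, -0.253, -0.009], [-0.253, 0.967, -0.003], [0.009, -0.001, -1.0]]
force: [-6.2, -4.4, 9.4]
opening: 0.185
```

Run:
```python
from h import *
st()
```

```text
t 7.45 q [  5.1  33.9  88.3  -0.2  58.3 -99.4] p [0.584  0.1633 0.1512] yaw -165.4 z [-0.009 -0.003 -1.   ] F [-6.2 -4.4  9.4] M [-0.69  0.7  -0.67] op 16.1
```

Run:
```python
from h import *
plan([.584,.1633,.25],down(190))
plan([.70,.11,.25],down(190))
```

```text
t 7.45 shift [ 0.0009 -0.0001 -0.0988] rot [-0.08 -0.52  4.65] dist 0.099 ang 4.7
t 7.45 shift [-0.0978 -0.081  -0.0996] rot [-0.08 -0.52  4.65] dist 0.161 ang 4.7
```

>>> apply_moves:
  motion: "0 0 0 0 0 0 0.05; 0 0 0 0 0 0 0.05; 0 0 0 0 0 0 0.05; 0 0 -0.03 0 0 0 0.05; 0 0 -0.07 0 -0.5 2 0.05; -0.03 -0.03 -0.1 0 -0.5 4 0.05; -0.07 -0.06 -0.1 0 -0.5 4.6 0.05; -0.098 -0.081 -0.1 0 -0.5 4.6 0.05"

```text
time_s: 8.45
position: [0.7051, 0.1108, 0.251]
tcp_rot: [[-0.984, -0.176, 0.01], [-0.176, 0.984, 0.002], [-0.01, -0.0, -1.0]]
force: [-1.0, 0.5, -0.9]
opening: 0.579
```

Run:
```python
from h import *
st();snap('wrist','w4')
for t in ['handle_grip','hasp_hinge','hasp_post']:
  for r in bot.find_in(t,'wrist'): print(t,round(r['p'],2),np.array(r['point']),proj('wrist',r['point']).round())
a=cv2.imread('pics/w4.png');cv2.imwrite('pics/w4b.png',cv2.resize(a,None,fx=1.5605,fy=1.5605,interpolation=cv2.INTER_CUBIC))
```

```text
t 8.45 q [  -0.1   35.8   66.5    0.1   77.1 -100.2] p [0.7051 0.1108 0.251 ] yaw -169.9 z [ 0.01   0.002 -1.   ] F [-1.   0.5 -0.9] M [ 0.16 -0.07 -0.03] op 50.3
handle_grip 0.69 [0.5893 0.1605 0.1857] [349.  67.]
hasp_hinge 0.8 [0.5995 0.097  0.1396] [262.  70.]
hasp_post 0.9 [0.596  0.0986 0.1371] [263.  68.]
hasp_post 0.28 [ 0.5139 -0.2603  0.0274] [41.  7.]
```

View pics/w4b.png

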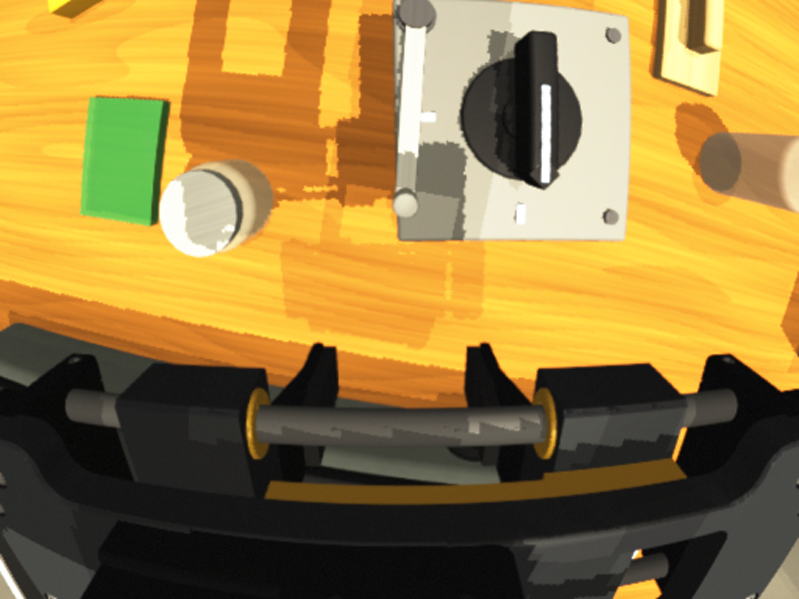

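Run:
```python
from h import *
f=1.5605
W=lambda p,z: atz('wrist',(p[0]/f,p[1]/f),z)
h=W((414,12),.145);p=W((405,203),.172);print('hinge',h,'post',p,np.linalg.norm((p-h)[:2]),np.degrees(np.arctan2(*(p-h)[1::-1])))
a=W((538,35),.18);b=W((542,183),.18);print(a,b,(a+b)/2,np.degrees(np.arctan2(*(b-a)[1::-1])))
C=[W(q,.13) for q in [(398,240),(626,240),(629,16),(396,1)]]
for c in C: print(c)
print([np.degrees(np.arctan2(*(C[i]-C[j])[1::-1])) for i,j in [(0,3),(1,2),(1,0),(2,3)]],np.mean(C,axis=0))
plan([p[0],p[1],.146],down(190))
```

```text
hinge [0.541  0.0905 0.145 ] post [0.649  0.1044 0.172 ] 0.1088923113400977 7.3387433124312444
[0.5489 0.1542 0.18  ] [0.6242 0.1709 0.18  ] [0.5866 0.1626 0.18  ] 12.522307972021801
[0.6774 0.1055 0.13  ]
[0.6479 0.2552 0.13  ]
[0.4997 0.2256 0.13  ]
[0.5313 0.0783 0.13  ]
[np.float64(10.57134744841026), np.float64(11.291289898052884), np.float64(101.16250029810423), np.float64(102.08694809539979)] [0.589  0.1661 0.13  ]
t 8.65 shift [0.0549 0.0023 0.103 ] rot [0.06 0.36 0.1 ] dist 0.117 ang 0.4
```

>>> apply_moves:
  motion: "0.027 0.001 0.02 0 0.3 0 0.05; 0.053 0.002 0.04 0 0.3 0 0.05; 0.053 0.002 0.07 0 0.3 0 0.05; 0.053 0.002 0.09 0 0.3 0 0.05; 0.053 0.002 0.103 0 0.3 0 0.05; 0.053 0.002 0.103 0 0.3 0 0; 0.053 0.002 0.103 0 0.3 0 0; 0.053 0.002 0.103 0 0.3 0 0"

```text
time_s: 9.65
position: [0.6523, 0.1046, 0.1482]
tcp_rot: [[-0.984, -0.176, 0.005], [-0.176, 0.984, 0.001], [-0.005, 0.0, -1.0]]
force: [-0.8, -0.2, 0.1]
opening: 0.318
```

>>> apply_moves:
  motion: "0 0 0 0 0 0 0; 0 0 0 0 0 0 0; 0 0 0 0 0 0 0; 0 0 0 0 0 0 0; 0 0 0 0 0 0 0; 0 0 0 0 0 0 0; 0 0 0 0 0 0 0; 0 0 0 0 0 0 0"

```text
time_s: 10.65
position: [0.6521, 0.1044, 0.1476]
tcp_rot: [[-0.984, -0.176, 0.004], [-0.176, 0.984, 0.001], [-0.005, -0.0, -1.0]]
force: [0.4, -0.7, 4.9]
opening: 0.15
```

Run:
```python
from h import *
s=st();snap('wrist','w5')
p=s['position'];yaw0=np.arctan2(s['tcp_rot'][1,0],s['tcp_rot'][0,0])
H=np.array([.541,.091]); v=p[:2]-H; r=np.hypot(*v); th=np.arctan2(v[1],v[0]); print(r,np.degrees(th))
H=p[:2]-0.112*np.array([np.cos(th),np.sin(th)]);print(H)
for k in range(1,18):
  d=np.radians(-6*k); q=H+.112*np.array([np.cos(th+d),np.sin(th+d)]); w=np.array([*(q-p[:2]),0]); print(k,(s['tcp_rot'].T@w).round(4),'rotz',6*k, np.degrees(th+d).round(1))
```

```text
t 10.65 q [  -0.6   37.7   80.7    0.1   61.4 -100.8] p [0.6521 0.1044 0.1476] yaw -169.9 z [ 0.004  0.001 -1.   ] F [ 0.4 -0.7  4.9] M [-0.03 -0.12  0.01] op 13.1
0.1119102280267336 6.867011604048217
[0.5409 0.091 ]
1 [ 0.0013 -0.0117 -0.    ] rotz 6 0.9
2 [ 0.0038 -0.0231 -0.    ] rotz 12 -5.1
3 [ 0.0074 -0.0342 -0.    ] rotz 18 -11.1
4 [ 0.0123 -0.0449 -0.0001] rotz 24 -17.1
5 [ 0.0182 -0.0551 -0.0001] rotz 30 -23.1
6 [ 0.0251 -0.0645 -0.0001] rotz 36 -29.1
7 [ 0.033  -0.0732 -0.0002] rotz 42 -35.1
8 [ 0.0417 -0.081  -0.0002] rotz 48 -41.1
9 [ 0.0512 -0.0878 -0.0002] rotz 54 -47.1
10 [ 0.0614 -0.0937 -0.0003] rotz 60 -53.1
11 [ 0.0722 -0.0984 -0.0003] rotz 66 -59.1
12 [ 0.0833 -0.1019 -0.0004] rotz 72 -65.1
13 [ 0.0948 -0.1043 -0.0004] rotz 78 -71.1
14 [ 0.1065 -0.1055 -0.0005] rotz 84 -77.1
15 [ 0.1182 -0.1055 -0.0005] rotz 90 -83.1
16 [ 0.1298 -0.1042 -0.0006] rotz 96 -89.1
17 [ 0.1413 -0.1017 -0.0006] rotz 102 -95.1
```

View pics/w5.png

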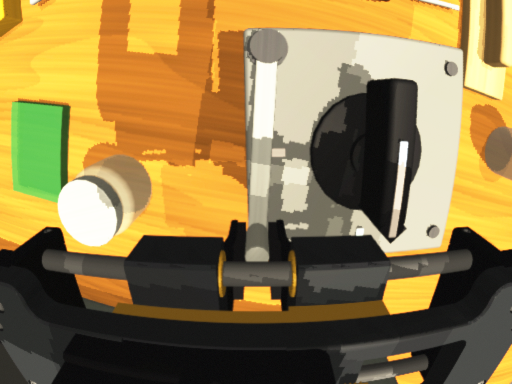

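>>> apply_moves:
  motion: "0.0013 -0.0117 0 0 0 6 0; 0.0038 -0.0231 0 0 0 12 0; 0.0074 -0.0342 0 0 0 18 0; 0.0123 -0.0449 0 0 0 24 0; 0.0182 -0.0551 0 0 0 30 0; 0.0251 -0.0645 0 0 0 36 0; 0.033 -0.0732 0 0 0 42 0; 0.0417 -0.081 0 0 0 48 0"

```text
time_s: 11.7
position: [0.6256, 0.0175, 0.1475]
tcp_rot: [[-0.787, 0.617, 0.006], [0.617, 0.787, 0.002], [-0.004, 0.005, -1.0]]
force: [0.6, 1.0, 5.4]
opening: 0.144
```

Run:
```python
from h import *
s=st()
p=s['position']
H=np.array([.5409,.091]); v=p[:2]-H; th=np.arctan2(v[1],v[0]); print(np.hypot(*v),np.degrees(th))
for k in range(1,10):
  d=np.radians(-5.5*k); q=H+.112*np.array([np.cos(th+d),np.sin(th+d)]); w=np.array([*(q-p[:2]),0]); print(k,(s['tcp_rot'].T@w).round(4),'rotz',5.5*k, np.degrees(th+d).round(1))
```

```text
t 11.7 q [ -8.7  35.2  86.2   0.2  58.3 -60.7] p [0.6256 0.0175 0.1475] yaw 141.9 z [ 0.006  0.002 -1.   ] F [0.6 1.  5.4] M [ 0.24 -0.12 -0.01] op 12.5
0.11215313975980694 -40.942396534744724
1 [ 0.0012 -0.0107 -0.0001] rotz 5.5 -46.4
2 [ 0.0033 -0.0212 -0.0001] rotz 11.0 -51.9
3 [ 0.0063 -0.0315 -0.0002] rotz 16.5 -57.4
4 [ 0.0104 -0.0415 -0.0002] rotz 22.0 -62.9
5 [ 0.0154 -0.051  -0.0003] rotz 27.5 -68.4
6 [ 0.0212 -0.06   -0.0004] rotz 33.0 -73.9
7 [ 0.028  -0.0684 -0.0004] rotz 38.5 -79.4
8 [ 0.0354 -0.0761 -0.0005] rotz 44.0 -84.9
9 [ 0.0436 -0.0831 -0.0005] rotz 49.5 -90.4
```

>>> apply_moves:
  motion: "0.0012 -0.0107 0 0 0 5.5 0; 0.0033 -0.0212 0 0 0 11 0; 0.0063 -0.0315 0 0 0 16.5 0; 0.0104 -0.0415 0 0 0 22 0; 0.0154 -0.051 0 0 0 27.5 0; 0.0212 -0.06 0 0 0 33 0; 0.0272 -0.0674 0 0 0 38 0; 0.0295 -0.07 0 0 0 39.5 0"

```text
time_s: 12.7
position: [0.5629, -0.0188, 0.1477]
tcp_rot: [[-0.216, 0.976, 0.015], [0.976, 0.216, 0.003], [-0.001, 0.015, -1.0]]
force: [11.3, 5.6, -0.7]
opening: 0.149
```

Run:
```python
from h import *
s=st()
p=s['position']
H=np.array([.5409,.091]); v=p[:2]-H; th=np.arctan2(v[1],v[0]); print(np.hypot(*v),np.degrees(th))
```

```text
t 12.7 q [-13.5  30.9  95.8   0.4  52.5 -26.2] p [ 0.5629 -0.0188  0.1477] yaw 102.5 z [ 0.015  0.003 -1.   ] F [11.3  5.6 -0.7] M [ 0.99 -1.8   0.2 ] op 13.0
0.11201865524560763 -78.64845614557387
```

>>> apply_moves:
  motion: "0 0 0 0 0 0 0.05; 0 0 0 0 0 0 0.05; 0 0 0 0 0 0 0.05; 0 0 0 0 0 0 0.05; 0 0 -0.03 0 -0.5 0 0.07; 0 0 -0.08 0 -0.8 0 0.087; 0 0 -0.12 0 -0.8 0 0.087; 0 0 -0.14 0 -0.8 0 0.087"

```text
time_s: 13.7
position: [0.5587, -0.0201, 0.2891]
tcp_rot: [[-0.218, 0.976, 0.01], [0.976, 0.219, -0.013], [-0.015, 0.007, -1.0]]
force: [0.2, 0.3, -0.9]
opening: 0.937
```

Run:
```python
from h import *
st();snap('wrist','w6');snap('side','s6')
L=[json.loads(l) for l in open('log.json')]
q,p,R=L[1]; p=np.array(p);R=np.array(R); print(p)
Rt=np.array([[0.0005,-0.9549,-0.2971],[1,0.0004,0.0004],[-0.0003,-0.2971,0.9549]]); c=bot.get_calibration('wrist')
o=p+R@np.array([.0823,0,-.1623])
def W(z3,z):
    u=np.array([220+z3[0]/4.8,75+z3[1]/4.8]); a=(u-[c['cx'],c['cy']])/c['fx']; r=np.hypot(*a); d=np.array([a[0]/r*np.sin(r),a[1]/r*np.sin(r),np.cos(r)]); d=R@Rt@d; return o+d*(z-o[2])/d[2]
C=[W(k,.04) for k in [(110,365),(282,352),(288,520),(118,526)]]
for x in C: print(x)
B=np.mean(C,axis=0); G=np.mean([W(k,.026) for k in [(142,53),(226,50),(230,150),(148,150)]],axis=0)
print(B,G,np.linalg.norm((G-B)[:2]),np.degrees(np.arctan2(*(G-B)[1::-1])))
print(W((150,362),.04),[np.linalg.norm(C[i]-C[i-1]) for i in range(4)])
print('leg',W((128,340),.025),W((118,170),.025),'short',W((258,220),.025))
# kin fit
from scipy.optimize import least_squares
def fk(x,q):
    a1,L2,e,L3,d1,d6=x; q=np.radians(q)
    Rz=lambda a:Ro.from_euler('z',a).as_matrix(); Ry=lambda a:Ro.from_euler('y',a).as_matrix()
    R=Rz(q[0]); P=np.array([0,0,d1])+R@[a1,0,0]; R=R@Ry(q[1]); P=P+R@[0,0,L2]; R=R@Ry(q[2]); P=P+R@[e,0,L3]; R=R@Rz(q[3])@Ry(q[4])@Rz(q[5]); P=P+R@[0,0,d6]; return P,R
for q,p,R in L[1:3]: print(fk([0]*6,q)[1],'\n',np.array(R))
f=lambda x: np.concatenate([fk(x,q)[0]-p for q,p,R in L])
r=least_squares(f,[0,.4,0,.4,.3,.25]);print(r.x,abs(r.fun).max())
```

```text
t 13.7 q [-13.2  20.7  87.4  -0.7  71.2 -25.6] p [ 0.5587 -0.0201  0.2891] yaw 102.6 z [ 0.01  -0.013 -1.   ] F [ 0.2  0.3 -0.9] M [ 0.01 -0.13 -0.01] op 81.5
[ 0.4744 -0.2497  0.28  ]
[ 0.4541 -0.2492  0.04  ]
[ 0.4985 -0.2277  0.04  ]
[ 0.5193 -0.2734  0.04  ]
[ 0.4733 -0.2934  0.04  ]
[ 0.4863 -0.2609  0.04  ] [ 0.447  -0.1711  0.026 ] 0.09809138839165774 113.62473315386592
[ 0.4644 -0.2442  0.04  ] [np.float64(0.04821705468909745), np.float64(0.049344198646724687), np.float64(0.05025264338611375), np.float64(0.050163807724145484)]
leg [ 0.4567 -0.2431  0.025 ] [ 0.4359 -0.1971  0.025 ] short [ 0.4791 -0.1959  0.025 ]
[[-0.9312 -0.3644  0.0005]
 [-0.3644  0.9312 -0.0004]
 [-0.0003 -0.0006 -1.    ]] 
 [[-0.3644  0.9312  0.0005]
 [ 0.9312  0.3644 -0.0004]
 [-0.0006  0.0003 -1.    ]]
[[-0.9345 -0.356   0.0001]
 [-0.356   0.9345 -0.0008]
 [ 0.0002 -0.0008 -1.    ]] 
 [[-0.356   0.9345  0.0001]
 [ 0.9345  0.356  -0.0008]
 [-0.0008 -0.0002 -1.    ]]
[ 0.0123  0.5736  0.1391  0.4031 -1.8735 -1.8819] 0.11474856054702365
```

View pics/w6.png

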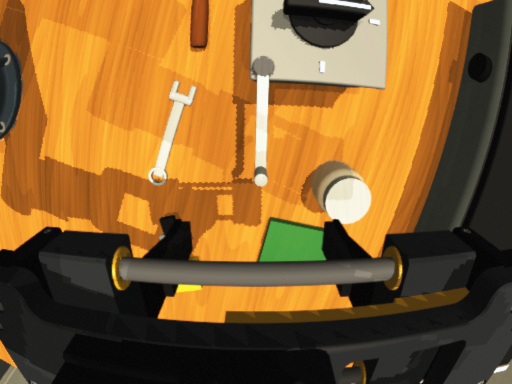

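View pics/s6.png

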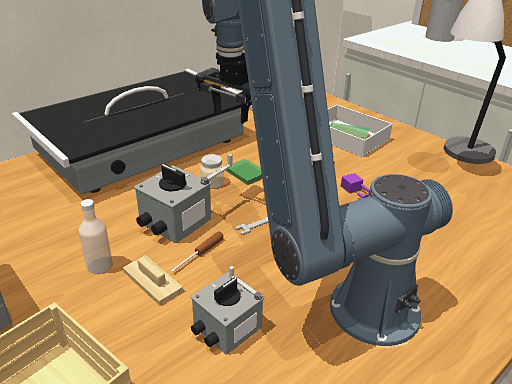

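```bash
cat > kin.py <<'E'
from h import *
from scipy.optimize import least_squares
def fk(x,q):
    a1,b,L2,e,L3,d1,d6=x; q=np.radians(q)
    Rz=lambda a:Ro.from_euler('z',a).as_matrix(); Ry=lambda a:Ro.from_euler('y',a).as_matrix()
    R=Rz(q[0]); P=np.array([0,0,d1])+R@[a1,b,0]; R=R@Ry(q[1]); P=P+R@[0,0,L2]; R=R@Ry(q[2]); P=P+R@[e,0,L3]; R=R@Rz(q[3])@Ry(q[4])@Rz(q[5]-np.pi/2); P=P+R@[0,0,d6]; return P,R
def fit(fix=None):
    L=[json.loads(l) for l in open('log.json')]
    f=lambda x: np.concatenate([fk(x,q)[0]-p for q,p,R in L]+[0.001*(x-[0,.1,.45,0,.4,.35,.3])])
    r=least_squares(f,[0,.1,.45,0,.4,.35,.3]); m=max(abs(r.fun[:-7])); rr=max(np.abs(fk(r.x,q)[1]-np.array(R)).max() for q,p,R in L)
    return r.x,m,rr
def ik(x,pos,R,q0):
    def f(q): 
        P,RR=fk(x,q); return np.concatenate([(P-pos)*5,Ro.from_matrix(RR.T@R).as_rotvec(),])
    lo=np.array([-176,-43,12.5,-82,0,-163]);hi=np.array([176,126,139.9,262,151.6,163])
    r=least_squares(f,np.clip(q0,lo+.1,hi-.1),bounds=(lo,hi)); return r.x,np.abs(r.fun).max()
E
python3 -c "
from kin import *
print(fit())"
```

```text
(array([0.    , 0.111 , 0.588 , 0.1141, 0.3917, 0.2743, 0.3055]), np.float64(1.2891682554805328e-06), np.float64(1.9689186805117194))
```

```bash
sed -i 's/q\[5\]-np.pi/q[5]+np.pi/; s/0.001\*(x/1e-5*(x/' kin.py; python3 -c "
from kin import *
print(fit())"
```

```text
(array([-0.    ,  0.111 ,  0.588 ,  0.1141,  0.3917,  0.2742,  0.3055]), np.float64(3.5816727361748235e-10), np.float64(5.551115123125783e-16))
```

```bash
cat > pl.py <<'E'
from kin import *
X,_,_=fit()
def lockR(A): # lying, x at angle A, z up
    A=np.radians(A); x=np.array([np.cos(A),np.sin(A),0]); z=np.array([0,0,1.]); return np.array([x,np.cross(z,x),z]).T
def upR(P): # upright; y_lock at angle P
    P=np.radians(P); x=np.array([0,0,1.]); y=np.array([np.cos(P),np.sin(P),0]); return np.array([x,y,np.cross(x,y)]).T
def TinL(phi,off,zoff): # tool in lock frame: rot, TCP pos
    f=np.radians(phi); zt=-np.array([np.sin(f),0,np.cos(f)]); yt=np.array([0,-1.,0]); xt=np.cross(yt,zt); R=np.array([xt,yt,zt]).T
    return R, np.array([off,0,zoff])+bot.pinch_z*zt
def tool(RL,pL,phi,off,zoff):
    R,p=TinL(phi,off,zoff); return RL@R, pL+RL@p
E
python3 - <<'E'
from pl import *
q0=bot.read_state()['joint_positions']
for phi in (20,30,40):
  Rg,pg=tool(lockR(114),np.array([.486,-.261,.020]),phi,.008,.006)
  qg,e=ik(X,pg,Rg,q0); print(phi,'grasp',pg,qg.round(1),e.round(4))
  qm,e=ik(X,pg+[0,0,.12],Rg,qg); print('lift',qm.round(1),e.round(4))
  for P in range(0,360,30):
    for c in ([.48,-.2],[.5,-.1],[.6,-.2]):
      Ru,pu=tool(upR(P),np.array([*c,.026]),phi,.008,.006)
      best=None
      # path at height
      q=qm;mn=99;jm=0;ok=0
      rv=Ro.from_matrix(Rg.T@Ru).as_rotvec()
      for s in np.linspace(0,1,21):
        qn,e=ik(X,pg+[0,0,.12]+s*(pu+[0,0,.1]-pg-[0,0,.12]),Rg@Ro.from_rotvec(rv*s).as_matrix(),q); ok=max(ok,e);mn=min(mn,qn[4]);jm=max(jm,abs(qn-q).max()); q=qn
      qn,e=ik(X,pu,Ru,q)
      if ok<.01 and e<.01: print('  ',P,c,qn.round(0),'minJ5',mn.round(0),'maxstep',jm.round(0),'ang',np.degrees(np.linalg.norm(rv)).round(0))
E
```

```text
20 grasp [ 0.4853 -0.2595  0.0084] [-33.9  43.6 112.6 -58.   12.4  -2.1] 0.0
lift [-33.9  29.4 109.7 -24.6  25.8 -37.1] 0.0
   0 [0.5, -0.1] [   7.   63.  102.  -78.   73. -106.] minJ5 26.0 maxstep 5.0 ang 163.0
   30 [0.6, -0.2] [ -9.  64. 111. 233.  67. -94.] minJ5 6.0 maxstep 52.0 ang 176.0
   60 [0.6, -0.2] [-27.  69. 124. 182.  83. -89.] minJ5 18.0 maxstep 17.0 ang 155.0
   90 [0.48, -0.2] [ -67.   78.  135.  120.   85. -121.] minJ5 26.0 maxstep 10.0 ang 135.0
   90 [0.6, -0.2] [-49.  68. 122. 134.  77. -97.] minJ5 26.0 maxstep 10.0 ang 135.0
   120 [0.48, -0.2] [-70.  66. 118.  81.  69. -93.] minJ5 26.0 maxstep 11.0 ang 117.0
   120 [0.5, -0.1] [ -61.   70.  126.   95.   71. -107.] minJ5 26.0 maxstep 10.0 ang 117.0
   120 [0.6, -0.2] [-56.  63. 107.  90.  70. -79.] minJ5 26.0 maxstep 11.0 ang 117.0
   150 [0.48, -0.2] [-64.  63.  98.  52.  81. -74.] minJ5 26.0 maxstep 11.0 ang 102.0
   150 [0.5, -0.1] [-56.  63. 106.  61.  75. -80.] minJ5 26.0 maxstep 10.0 ang 102.0
   150 [0.6, -0.2] [-54.  64.  86.  60.  84. -63.] minJ5 26.0 maxstep 11.0 ang 102.0
   180 [0.48, -0.2] [-54.  6
[... 3628 characters left out ...]
 maxstep 21.0 ang 107.0
   300 [0.48, -0.2] [ -15.   62.   76.  -38.   92. -118.] minJ5 19.0 maxstep 19.0 ang 124.0
   300 [0.5, -0.1] [  -7.   63.   73.  -31.   97. -115.] minJ5 19.0 maxstep 18.0 ang 124.0
   300 [0.6, -0.2] [ -13.   69.   54.  -38.  105. -126.] minJ5 19.0 maxstep 20.0 ang 124.0
   330 [0.48, -0.2] [  -9.   59.   91.  -57.   74. -118.] minJ5 19.0 maxstep 17.0 ang 143.0
   330 [0.5, -0.1] [   1.   60.   87.  -49.   80. -119.] minJ5 19.0 maxstep 16.0 ang 143.0
   330 [0.6, -0.2] [  -7.   63.   72.  -54.   83. -131.] minJ5 19.0 maxstep 17.0 ang 143.0
40 grasp [ 0.4876 -0.2647  0.0117] [-25.9  45.6 111.  -82.   25.5  29.4] 0.161
lift [-27.   31.9 115.9 -82.   24.1  24.8] 0.0603
```

Run:
```python
from pl import *
Rg,pg=tool(lockR(114),np.array([.486,-.261,.020]),20,.010,.006)
print(pg)
plan(pg+[0,0,.13],Rg)
```

```text
[ 0.4845 -0.2577  0.0084]
t 13.8 shift [-0.213  -0.1262  0.1532] rot [ -1.6  -18.96 -11.32] dist 0.291 ang 22.1
```

>>> apply_moves:
  motion: "-0.05 -0.03 0 0 -2 -1 0.087; -0.1 -0.06 0 -0.3 -5 -3 0.087; -0.15 -0.09 0.02 -0.6 -8 -5 0.087; -0.19 -0.112 0.06 -1 -12 -7 0.087; -0.213 -0.126 0.1 -1.3 -15 -9 0.087; -0.213 -0.126 0.14 -1.6 -19 -11.3 0.087; -0.213 -0.126 0.153 -1.6 -19 -11.3 0.087; -0.213 -0.126 0.153 -1.6 -19 -11.3 0.087"

```text
time_s: 14.8
position: [0.4826, -0.257, 0.1352]
tcp_rot: [[-0.384, 0.914, 0.132], [0.859, 0.406, -0.31], [-0.337, -0.006, -0.941]]
force: [0.9, 0.1, -0.6]
opening: 1.005
```

Run:
```python
from pl import *
s=st();print(s['tcp_rot'].round(3))
snap('wrist','w7')
```

```text
t 14.8 q [-33.8  28.6 109.6 -23.8  27.2 -37.9] p [ 0.4826 -0.257   0.1352] yaw 114.1 z [ 0.132 -0.31  -0.941] F [ 0.9  0.1 -0.6] M [ 0.23 -0.06 -0.01] op 87.4
[[-0.384  0.914  0.132]
 [ 0.859  0.406 -0.31 ]
 [-0.337 -0.006 -0.941]]
```

View pics/w7.png

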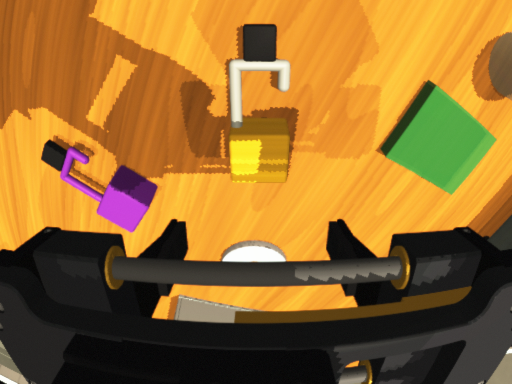

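Run:
```python
from pl import *
im=cv2.imread('pics/w7.png')
for (A,c,col) in [(114,(.486,-.261),(255,0,0)),]:
  R=lockR(A);c=np.array([*c,.02])
  pts=[proj('wrist',c+R@[sx*.025,sy*.026,.02]) for sx,sy in [(1,1),(1,-1),(-1,-1),(-1,1)]]
  pts+= [proj('wrist',c+R@[.101+sx*.013,sy*.013,.006]) for sx,sy in [(1,1),(1,-1),(-1,-1),(-1,1)]]
  for p in pts: cv2.circle(im,tuple(int(round(v*4)) for v in p),4,col,-1,shift=2) if 0 else cv2.circle(im,(int(p[0]),int(p[1])),1,col,-1)
  print(np.round(pts))
cv2.imwrite('pics/z7.png',cv2.resize(im[10:200,180:330],None,fx=3.1,fy=3.1,interpolation=cv2.INTER_NEAREST))
```

```text
[[226. 132.]
 [289. 132.]
 [286. 181.]
 [229. 181.]
 [241.  22.]
 [275.  22.]
 [274.  54.]
 [241.  54.]]
```

View pics/z7.png

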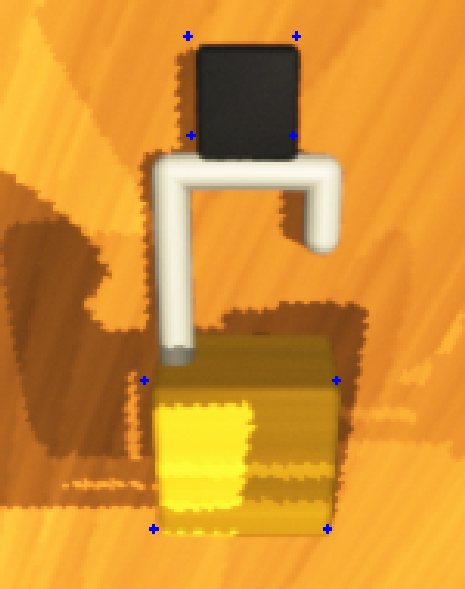

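Run:
```python
from pl import *
Rg,pg=tool(lockR(114),np.array([.4877,-.2625,.020]),20,.010,.006)
print(pg)
plan(pg,Rg)
```

```text
[ 0.4862 -0.2592  0.0084]
t 14.85 shift [0.0412 0.0022 0.1213] rot [-0.21 -0.13  0.06] dist 0.128 ang 0.2
```

>>> apply_moves:
  motion: "0.007 0 0.02 0 0 0 0.087; 0.014 0.001 0.04 0 0 0 0.087; 0.02 0.001 0.06 0 0 0 0.087; 0.027 0.002 0.08 0 0 0 0.087; 0.034 0.002 0.1 0 0 0 0.087; 0.038 0.002 0.113 0 0 0 0.087; 0.041 0.002 0.121 -0.2 0 0 0.087; 0.041 0.002 0.121 -0.2 0 0 0.087"

```text
time_s: 15.85
position: [0.4867, -0.2601, 0.0095]
tcp_rot: [[-0.383, 0.913, 0.14], [0.858, 0.408, -0.313], [-0.342, 0.0, -0.94]]
force: [0.6, -0.4, -1.0]
opening: 1.0
```

Run:
```python
from pl import *
s=st();snap('wrist','w8')
```

```text
t 15.85 q [-33.9  43.5 112.4 -57.   12.5  -3.2] p [ 0.4867 -0.2601  0.0095] yaw 114.1 z [ 0.14  -0.313 -0.94 ] F [ 0.6 -0.4 -1. ] M [ 0.2  -0.06  0.02] op 87.0
```

View pics/w8.png

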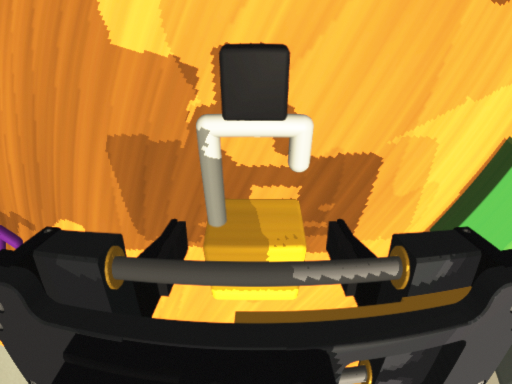

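>>> apply_moves:
  motion: "0 0 0 0 0 0 0; 0 0 0 0 0 0 0; 0 0 0 0 0 0 0; 0 0 0 0 0 0 0; 0 0 0 0 0 0 0; 0 0 0 0 0 0 0; 0 0 0 0 0 0 0; 0 0 0 0 0 0 0"

```text
time_s: 16.9
position: [0.485, -0.2589, 0.0085]
tcp_rot: [[-0.384, 0.913, 0.137], [0.859, 0.407, -0.311], [-0.34, -0.001, -0.941]]
force: [-0.2, 0.1, 2.2]
opening: 0.591
```

Run:
```python
from pl import *
s=st()
c=[.47,-.19]
Rg,pg=s['tcp_rot'],s['position']
# lift straight .1, then tilt to upright at c z=.025+.1
Ru,pu=tool(upR(204),np.array([*c,.027]),20,.010,.006)
plan(pg+[0,0,.1],Rg)
plan(pu+[0,0,.06],Ru)
q,e=ik(X,pg+[0,0,.1],Rg,s['joint_positions']);print(q,e)
```

```text
t 16.9 q [-33.9  43.6 112.6 -57.   12.5  -3.1] p [ 0.485  -0.2589  0.0085] yaw 114.1 z [ 0.137 -0.311 -0.941] F [-0.2  0.1  2.2] M [ 0.09  0.02 -0.02] op 51.4
t 16.9 shift [-0.034  -0.0001 -0.0941] rot [0. 0. 0.] dist 0.1 ang 0.0
t 16.9 shift [ 0.048   0.0143 -0.1046] rot [-0.09 89.85  0.01] dist 0.116 ang 89.8
[-33.9088  31.6273 110.4274 -27.2412  23.3154 -34.2173] 1.6653345369377348e-15
```

>>> apply_moves:
  motion: "-0.008 0 -0.022 0 0 0 0; -0.017 0 -0.047 0 0 0 0; -0.026 0 -0.072 0 0 0 0; -0.034 0 -0.094 0 0 0 0; -0.034 0 -0.094 0 9 0 0; -0.034 0 -0.094 0 18 0 0; -0.034 0 -0.094 0 27 0 0; -0.034 0 -0.094 0 36 0 0"

```text
time_s: 17.9
position: [0.4851, -0.2589, 0.1082]
tcp_rot: [[-0.391, 0.913, -0.116], [0.876, 0.408, 0.258], [0.283, -0.001, -0.959]]
force: [-0.5, 0.5, -4.6]
opening: 0.594
```

Run:
```python
from pl import *
s=st()
Ru,pu=tool(upR(204),np.array([.47,-.19,.027]),20,.010,.006)
plan(pu+[0,0,.06],Ru)
```

```text
t 17.9 q [-43.3  39.   88.7   6.7  67.7 -70.7] p [ 0.4851 -0.2589  0.1082] yaw 114.0 z [-0.116  0.258 -0.959] F [-0.5  0.5 -4.6] M [-0.36 -0.33  0.01] op 51.7
t 17.9 shift [0.0724 0.0144 0.0396] rot [-0.07 53.58  0.02] dist 0.084 ang 53.6
```

>>> apply_moves:
  motion: "0.01 0.002 0.006 0 9 0 0; 0.02 0.004 0.011 0 18 0 0; 0.03 0.006 0.016 0 27 0 0; 0.04 0.008 0.022 0 36 0 0; 0.051 0.01 0.028 0 45 0 0; 0.062 0.012 0.034 0 53.6 0 0; 0.072 0.0144 0.0396 0 53.6 0 0; 0.072 0.0144 0.0396 0 53.6 0 0"

```text
time_s: 18.9
position: [0.4654, -0.1788, 0.09]
tcp_rot: [[-0.14, 0.913, -0.384], [0.318, 0.408, 0.856], [0.938, -0.002, -0.347]]
force: [0.2, 0.3, -4.3]
opening: 0.596
```

Run:
```python
from pl import *
s=st()
Ru,pu=tool(upR(204),np.array([.47,-.19,.027]),20,.010,.006)
plan(pu,Ru)
snap('scene','c9');snap('side','s9')
for n in ('c9','s9'):
  im=cv2.imread(f'pics/{n}.png'); p=proj('scene' if n=='c9' else 'side',[.47,-.19,.08]).astype(int); print(p)
  a=im[max(p[1]-50,0):p[1]+50,max(p[0]-60,0):p[0]+60];cv2.imwrite(f'pics/{n}z.png',cv2.resize(a,None,fx=5,fy=5,interpolation=cv2.INTER_CUBIC))
```

```text
t 18.9 q [-45.8  62.   72.   20.4 113.1 -74.4] p [ 0.4654 -0.1788  0.09  ] yaw 113.8 z [-0.384  0.856 -0.347] F [ 0.2  0.3 -4.3] M [-1.06 -0.57 -0.02] op 51.9
t 18.9 shift [-0.0559 -0.0002  0.0201] rot [-0.13  0.31 -0.06] dist 0.059 ang 0.3
[200 202]
[291 173]
```

View pics/c9z.png

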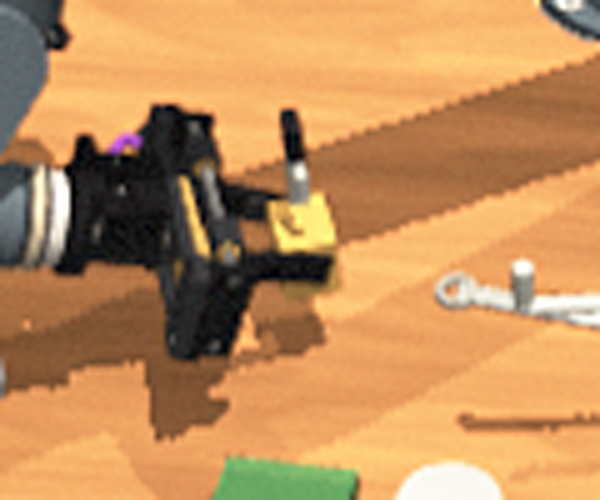

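View pics/s9z.png

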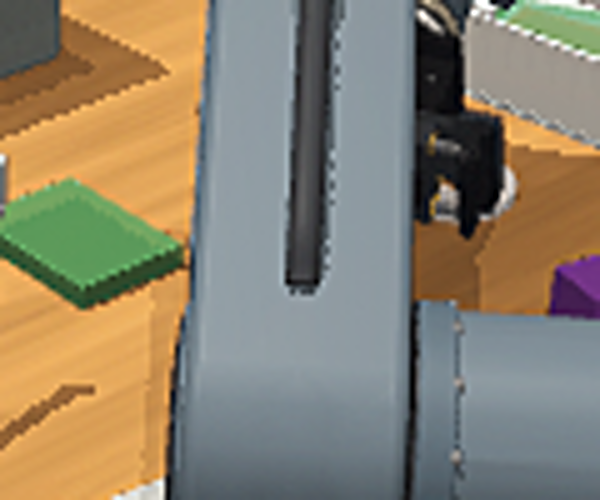

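>>> apply_moves:
  motion: "-0.012 0 0.004 0 0.3 0 0; -0.024 0 0.008 0 0.3 0 0; -0.036 0 0.012 0 0.3 0 0; -0.046 0 0.016 0 0.3 0 0; -0.051 0 0.018 0 0.3 0 0; -0.054 0 0.019 0 0.3 0 0; -0.0555 0 0.0198 0 0.3 0 0; -0.0555 0 0.0198 0 0.3 0 0"

```text
time_s: 20.0
position: [0.4659, -0.1804, 0.0316]
tcp_rot: [[-0.138, 0.913, -0.383], [0.312, 0.408, 0.858], [0.94, -0.001, -0.341]]
force: [0.4, -0.1, -4.5]
opening: 0.594
```

Run:
```python
from pl import *
s=st();Ru,pu=tool(upR(204),np.array([.47,-.19,.025]),20,.010,.006);plan(pu,Ru);snap('scene','c10')
im=cv2.imread('pics/c10.png')[150:260,120:260];cv2.imwrite('pics/c10z.png',cv2.resize(im,None,fx=5,fy=5,interpolation=cv2.INTER_CUBIC))
```

```text
t 20.0 q [-45.9  67.3  70.1  20.  110.3 -75.6] p [ 0.4659 -0.1804  0.0316] yaw 113.9 z [-0.383  0.858 -0.341] F [ 0.4 -0.1 -4.5] M [-1.1  -0.63  0.03] op 51.7
t 20.0 shift [-0.0024 -0.0001  0.0021] rot [-0.06 -0.04 -0.03] dist 0.003 ang 0.1
```

View pics/c10z.png

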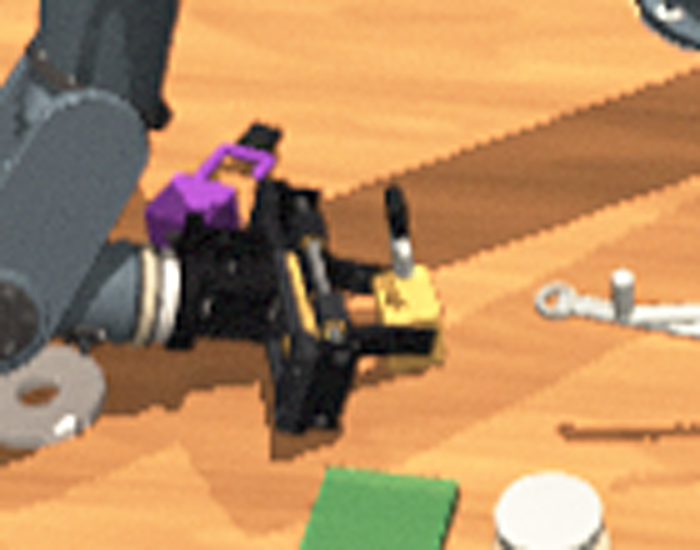

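>>> apply_moves:
  motion: "-0.0005 0 0.0002 0 0 0 0; -0.001 0 0.0003 0 0 0 0; -0.0015 0 0.0005 0 0 0 0; -0.002 0 0.0007 0 0 0 0; -0.0025 0 0.0009 0 0 0 0; -0.0028 0 0.001 0 0 0 0; -0.003 0 0.0011 0 0 0 0; -0.003 0 0.0011 0 0 0 0"

```text
time_s: 21.05
position: [0.4658, -0.1804, 0.0284]
tcp_rot: [[-0.138, 0.913, -0.383], [0.312, 0.407, 0.858], [0.94, -0.001, -0.341]]
force: [-0.5, -0.5, -4.0]
opening: 0.594
```

Run:
```python
from pl import *
s=st()
```

```text
t 21.05 q [-45.9  67.6  70.   20.  110.1 -75.7] p [ 0.4658 -0.1804  0.0284] yaw 113.9 z [-0.383  0.858 -0.341] F [-0.5 -0.5 -4. ] M [-0.93 -0.56  0.03] op 51.7
```

>>> apply_moves:
  motion: "-0.0005 0 0.0002 0 0 0 0; -0.001 0 0.0003 0 0 0 0; -0.0014 0 0.0005 0 0 0 0; -0.0018 0 0.0006 0 0 0 0; -0.0018 0 0.0006 0 0 0 0; -0.0018 0 0.0006 0 0 0 0; -0.0018 0 0.0006 0 0 0 0; -0.0018 0 0.0006 0 0 0 0"

```text
time_s: 22.05
position: [0.4658, -0.1805, 0.0283]
tcp_rot: [[-0.138, 0.913, -0.384], [0.309, 0.408, 0.859], [0.941, -0.0, -0.338]]
force: [-0.2, -2.4, 6.8]
opening: 0.596
```

Run:
```python
from pl import *
s=st()
```

```text
t 22.05 q [-45.9  67.6  70.   20.1 110.3 -75.8] p [ 0.4658 -0.1805  0.0283] yaw 114.0 z [-0.384  0.859 -0.338] F [-0.2 -2.4  6.8] M [ 0.29 -0.1   0.06] op 51.8
```

>>> apply_moves:
  motion: "0 0 0 0 0 0 0.087; 0 0 0 0 0 0 0.087; 0 0 0 0 0 0 0.087; 0 0 0 0 0 0 0.087; 0 0 0 0 0 0 0.087; 0 0 -0.005 0 0 0 0.087; 0 0 -0.02 0 0 0 0.087; 0 0 -0.045 0 0 0 0.087"

```text
time_s: 23.05
position: [0.4834, -0.2197, 0.0421]
tcp_rot: [[-0.138, 0.913, -0.384], [0.311, 0.408, 0.858], [0.94, -0.001, -0.34]]
force: [0.6, -0.6, -0.3]
opening: 0.996
```

Run:
```python
from pl import *
s=st();snap('wrist','w11');snap('scene','c11')
for t in ['lock_body','lock_grip']:
  for r in bot.find_in(t,'wrist'): print(t,round(r['p'],2),np.array(r['point']),proj('wrist',r['point']).round())
im=cv2.imread('pics/c11.png')[150:260,120:260];cv2.imwrite('pics/c11z.png',cv2.resize(im,None,fx=5,fy=5,interpolation=cv2.INTER_CUBIC))
```

```text
t 23.05 q [-47.   68.2  63.6  19.8 115.9 -74.4] p [ 0.4834 -0.2197  0.0421] yaw 113.9 z [-0.384  0.858 -0.34 ] F [ 0.6 -0.6 -0.3] M [-0.49 -0.3  -0.01] op 86.6
lock_body 0.77 [ 0.4695 -0.2032  0.0523] [247. 200.]
lock_body 0.58 [ 0.5649 -0.0215  0.1475] [417.  37.]
lock_body 0.56 [ 0.4009 -0.3728  0.037 ] [  4. 366.]
lock_grip 0.94 [ 0.4683 -0.1945  0.0495] [251. 196.]
lock_grip 0.56 [ 0.4008 -0.3707  0.0296] [ 13. 370.]
lock_grip 0.21 [ 0.5604 -0.0188  0.1452] [413.  38.]
```

View pics/w11.png

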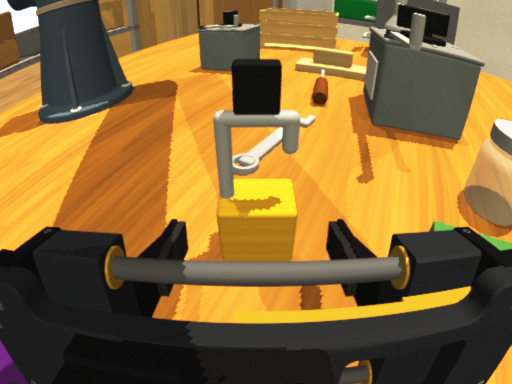

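View pics/c11z.png

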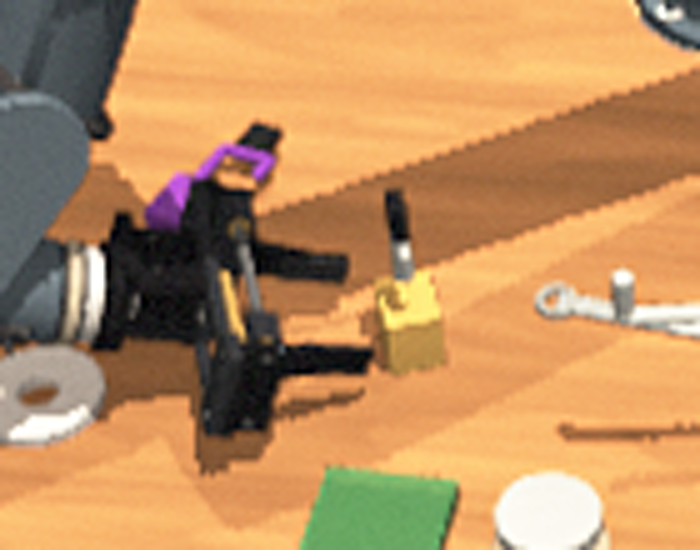

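Run:
```python
from pl import *
s=st()
D=down(24); t=np.array([.425,-.21,.27])
print(np.linalg.norm(t[:2]))
plan(t,D); plan(s['position']-.09*s['tcp_rot'][:,2]+[0,0,.12],s['tcp_rot'])
R0=s['tcp_rot']; p1=s['position']-.09*R0[:,2]+[0,0,.12]
rv=Ro.from_matrix(R0.T@D).as_rotvec(); q=s['joint_positions']
for k in range(1,15):
  f=k/14; qn,e=ik(X,p1+(t-p1)*f,R0@Ro.from_rotvec(rv*f).as_matrix(),q); print(k,qn.round(0),e.round(4)); q=qn
```

```text
t 23.25 q [-47.1  68.2  63.7  19.8 115.7 -74.4] p [ 0.4832 -0.2197  0.0417] yaw 113.9 z [-0.383  0.858 -0.342] F [-0.3  0.3  0.5] M [-0.5  -0.32  0.02] op 86.9
0.4740516849458506
t 23.25 shift [ 0.2256 -0.0494 -0.0476] rot [-54.35 -54.29  77.59] dist 0.236 ang 109.2
t 23.25 shift [ 0.1128 -0.0001 -0.1311] rot [0. 0. 0.] dist 0.173 ang 0.0
1 [-50.  58.  55.  23. 129. -62.] 0.0
2 [-51.  54.  60.  24. 123. -58.] 0.0
3 [-52.  51.  65.  24. 117. -53.] 0.0
4 [-53.  47.  70.  24. 111. -48.] 0.0
5 [-53.  43.  74.  23. 105. -43.] 0.0
6 [-53.  39.  78.  23.  99. -38.] 0.0
7 [-53.  35.  82.  22.  94. -32.] 0.0
8 [-53.  31.  86.  21.  88. -26.] 0.0
9 [-52.  28.  89.  19.  83. -20.] 0.0
10 [-50.  25.  92.  17.  78. -12.] 0.0
11 [-48.  21.  95.  14.  74.  -4.] 0.0
12 [-46.  19.  97.  10.  70.   5.] 0.0
13 [-43.  17.  98.   5.  67.  15.] 0.0
14 [-40.  15. 100.   0.  65.  26.] 0.0
```

>>> apply_moves:
  motion: "0 0 -0.045 0 0 0 0.087; 0 0 -0.09 0 0 0 0.06; 0.056 0 -0.11 0 0 0 0.04; 0.113 0 -0.131 0 0 0 0.04; 0.123 -0.0044 -0.123 -4.9 -4.9 7 0.04; 0.133 -0.0089 -0.116 -9.8 -9.8 14 0.04; 0.1434 -0.0133 -0.1085 -14.7 -14.7 21 0.04; 0.1535 -0.0178 -0.101 -19.6 -19.6 28 0.04"

```text
time_s: 24.25
position: [0.4834, -0.2642, 0.2203]
tcp_rot: [[0.263, 0.962, -0.069], [0.668, -0.13, 0.733], [0.696, -0.239, -0.677]]
force: [-0.0, -0.2, -0.2]
opening: 0.466
```

Run:
```python
from pl import *
s=st()
D=down(24); t=np.array([.425,-.21,.27])
plan(t,D)
```

```text
t 24.25 q [-53.2  42.5  74.8  23.4 104.4 -42.4] p [ 0.4834 -0.2642  0.2203] yaw 68.5 z [-0.069  0.733 -0.677] F [-0.  -0.2 -0.2] M [-0.47 -0.13 -0.04] op 40.6
t 24.25 shift [ 0.0554 -0.0751  0.0102] rot [-34.77 -34.57  49.32] dist 0.094 ang 69.5
```

>>> apply_moves:
  motion: "0.008 -0.011 0.0015 -5 -5 7 0.04; 0.016 -0.022 0.003 -10 -10 14 0.04; 0.024 -0.032 0.0045 -15 -15 21 0.04; 0.032 -0.043 0.006 -20 -20 28 0.04; 0.04 -0.054 0.0075 -25 -24.8 35.2 0.04; 0.048 -0.065 0.009 -30 -29.8 42.4 0.04; 0.0554 -0.075 0.0102 -34.8 -34.6 49.3 0.04; 0.0554 -0.075 0.0102 -34.8 -34.6 49.3 0.04"

```text
time_s: 25.25
position: [0.4249, -0.2082, 0.2702]
tcp_rot: [[0.909, 0.416, 0.002], [0.416, -0.909, 0.003], [0.003, -0.002, -1.0]]
force: [0.6, -0.1, 0.6]
opening: 0.464
```

Run:
```python
from pl import *
s=st();snap('wrist','w12')
for t in ['lock_body','lock_grip']:
  for r in bot.find_in(t,'wrist'): print(t,round(r['p'],2),np.array(r['point']),proj('wrist',r['point']).round())
im=cv2.imread('pics/w12.png')
R=upR(204);c=np.array([.47,-.19,.025])
for v in [[.114,sy*.013,sz*.006] for sy in(1,-1) for sz in (1,-1)]+[[.025,sy*.026,sz*.02] for sy in(1,-1) for sz in (1,-1)]:
  p=proj('wrist',c+R@v); print(p.round(1)); cv2.circle(im,(int(round(p[0])),int(round(p[1]))),1,(255,0,0) if v[0]>.1 else (0,0,255),-1)
cv2.imwrite('pics/w12b.png',cv2.resize(im[20:260,130:400],None,fx=2.5,fy=2.5,interpolation=cv2.INTER_NEAREST))
```

```text
t 25.25 q [-39.8  14.9  99.7   0.2  65.4  25.5] p [ 0.4249 -0.2082  0.2702] yaw 24.6 z [ 0.002  0.003 -1.   ] F [ 0.6 -0.1  0.6] M [0.05 0.06 0.04] op 40.3
lock_body 0.73 [ 0.3855 -0.3602  0.0427] [338. 226.]
lock_body 0.67 [ 0.471  -0.1886  0.05  ] [256. 122.]
lock_grip 0.62 [ 0.4692 -0.1851  0.0518] [252. 122.]
lock_grip 0.6 [ 0.3833 -0.3599  0.0391] [336. 226.]
[261.5 143.7]
[249.4 143.6]
[261.7 117.6]
[249.5 117.6]
[271.2 143.1]
[240.3 142.9]
[271.8 103.1]
[240.3 102.9]
```

View pics/w12b.png

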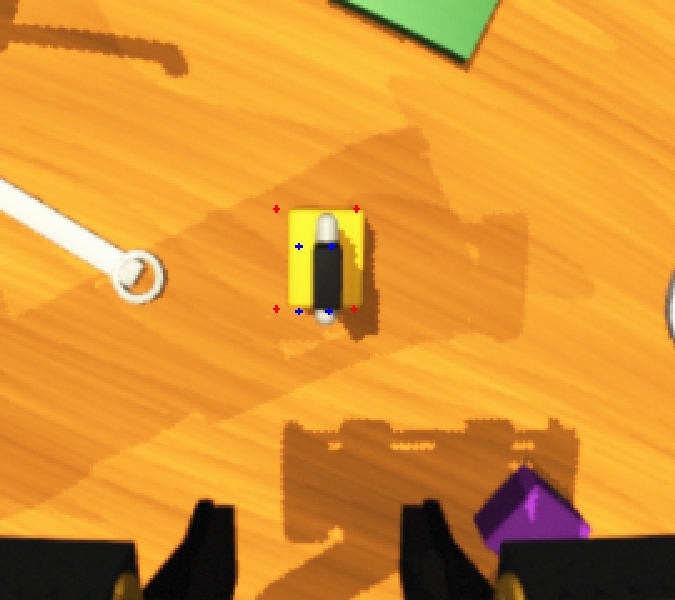

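Run:
```python
from pl import *
g=atz('wrist',(261.2,130.2),.139); b=atz('wrist',(260.5,123.7),.05); print(g,b)
u0=atz('wrist',(261,105.5+.0),.129)
c=g.copy()
plan([g[0],g[1],.126-.0187+.004],down(24.6))
```

```text
[ 0.4728 -0.1949  0.139 ] [ 0.4717 -0.1957  0.05  ]
t 25.4 shift [0.0491 0.0045 0.1584] rot [-0.08 -0.2  -0.24] dist 0.166 ang 0.3
```

>>> apply_moves:
  motion: "0.025 0.002 0.02 0 0 0 0.04; 0.049 0.0045 0.04 0 -0.2 0 0.04; 0.049 0.0045 0.07 0 -0.2 0 0.04; 0.049 0.0045 0.1 0 -0.2 0 0.04; 0.049 0.0045 0.13 0 -0.2 0 0.04; 0.049 0.0045 0.15 0 -0.2 0 0.04; 0.049 0.0045 0.16 0 -0.2 0 0.04; 0.049 0.0045 0.16 0 -0.2 0 0.04"

```text
time_s: 26.4
position: [0.4723, -0.1956, 0.1092]
tcp_rot: [[0.912, 0.41, -0.002], [0.41, -0.912, 0.001], [-0.001, -0.002, -1.0]]
force: [0.3, -0.4, 1.0]
opening: 0.458
```

Run:
```python
from pl import *
s=st();snap('wrist','w13')
```

```text
t 26.4 q [-35.   31.6 104.1  -0.   44.4  30.8] p [ 0.4723 -0.1956  0.1092] yaw 24.2 z [-0.002  0.001 -1.   ] F [ 0.3 -0.4  1. ] M [0.06 0.   0.01] op 39.8
```

View pics/w13.png

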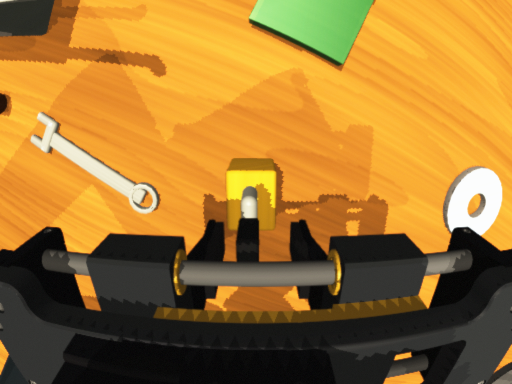

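Run:
```python
from pl import *
print(proj('wrist',[.4728,-.1949,.139]),proj('wrist',[.4717,-.1957,.05]))
for y in (225,240,250): print(atz('wrist',(248,y),.139))
print(atz('wrist',(251.5,207),.05))
s=bot.read_state();print(s['tcp_rot'].T@(atz('wrist',(248,245),.139)-s['position']))
im=cv2.imread('pics/w13.png')[140:300,180:340];cv2.imwrite('pics/w13z.png',cv2.resize(im,None,fx=4,fy=4,interpolation=cv2.INTER_CUBIC))
```

```text
[255.2423 260.7583] [256.1422 203.3477]
[ 0.4902 -0.1832  0.139 ]
[ 0.4825 -0.1865  0.139 ]
[ 0.4772 -0.1889  0.139 ]
[ 0.4673 -0.1936  0.05  ]
[ 0.0098 -0.0044 -0.029 ]
```

View pics/w13z.png

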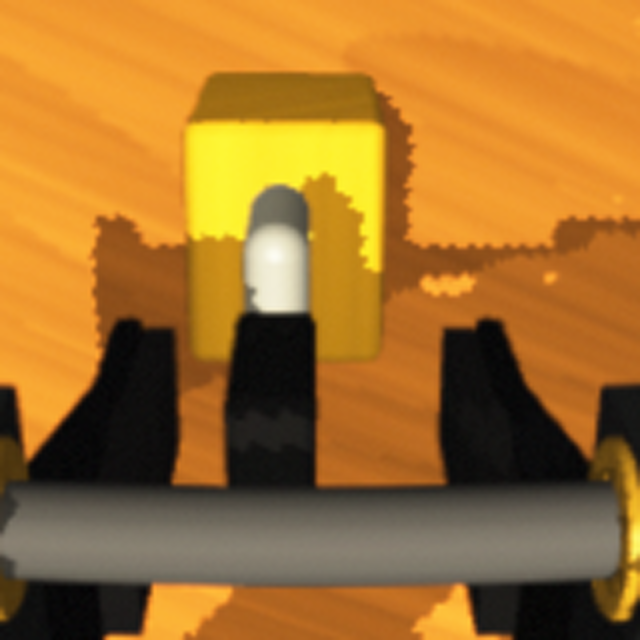

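Run:
```python
from pl import *
st()
s=bot.read_state();print(s['tcp_rot'].T@(atz('wrist',(251.3,199.8),.05)-s['position']),s['tcp_rot'].T@(atz('wrist',(248,240),.139)-s['position']))
```

```text
t 26.45 q [-35.   31.5 104.1  -0.   44.4  30.8] p [ 0.4728 -0.1957  0.11  ] yaw 24.2 z [-0.001  0.    -1.   ] F [-0.8 -0.1  0. ] M [-0.   -0.02 -0.  ] op 39.7
[ 0.0021 -0.0043  0.06  ] [ 0.0126 -0.0044 -0.029 ]
```

>>> apply_moves:
  motion: "0.001 -0.0022 0 0 0 0 0.04; 0.002 -0.0044 0 0 0 0 0.04; 0.002 -0.0044 0 0 0 0 0.04; 0.002 -0.0044 0 0 0 0 0; 0.002 -0.0044 0 0 0 0 0; 0.002 -0.0044 0 0 0 0 0; 0.002 -0.0044 0 0 0 0 0; 0.002 -0.0044 0 0 0 0 0"

```text
time_s: 27.45
position: [0.4726, -0.1902, 0.1102]
tcp_rot: [[0.912, 0.411, -0.001], [0.411, -0.912, -0.0], [-0.001, -0.0, -1.0]]
force: [0.4, 0.4, -0.9]
opening: 0.138
```

Run:
```python
from pl import *
st()
```

```text
t 27.45 q [-34.5  31.4 104.4  -0.   44.2  31.3] p [ 0.4726 -0.1902  0.1102] yaw 24.3 z [-0.001 -0.    -1.   ] F [ 0.4  0.4 -0.9] M [ 0.06 -0.01  0.04] op 12.0
```

Run:
```python
from pl import *
plan([.4726,-.1902,.182],down(24.3)); plan([.4796,.0154,.182],down(11.35))
```

```text
t 27.45 shift [-0.0001 -0.     -0.0718] rot [-0.01  0.03 -0.03] dist 0.072 ang 0.1
t 27.45 shift [ 0.0908 -0.1846 -0.0719] rot [-0.01  0.04 12.92] dist 0.218 ang 12.9
```

>>> apply_moves:
  motion: "0 0 0 0 0 0 0; 0 0 -0.012 0 0 0 0; 0 0 -0.03 0 0 0 0; 0 0 -0.05 0 0 0 0; 0 0 -0.065 0 0 0 0; 0.006 -0.013 -0.072 0 0 1 0; 0.019 -0.039 -0.072 0 0 3 0; 0.033 -0.068 -0.072 0 0 5 0"

```text
time_s: 28.45
position: [0.4747, -0.1141, 0.1825]
tcp_rot: [[0.945, 0.328, -0.0], [0.328, -0.945, -0.0], [-0.0, -0.0, -1.0]]
force: [1.1, -0.2, -4.6]
opening: 0.134
```

>>> apply_moves:
  motion: "0.013 -0.03 0 0 0 2 0; 0.027 -0.06 0 0 0 4 0; 0.038 -0.085 0 0 0 6 0; 0.045 -0.1 0 0 0 7 0; 0.047 -0.105 0 0 0 7.9 0; 0.047 -0.105 0 0 0 7.9 0; 0.047 -0.105 0 0 0 7.9 0; 0.047 -0.105 0 0 0 7.9 0"

```text
time_s: 29.45
position: [0.4846, -0.0007, 0.1822]
tcp_rot: [[0.981, 0.196, -0.0], [0.196, -0.981, -0.0], [-0.001, 0.0, -1.0]]
force: [0.5, -0.2, -3.9]
opening: 0.133
```

Run:
```python
from pl import *
s=st();snap('wrist','w14');snap('scene','c14');snap('side','s14')
plan([.4796,.0154,.182],down(11.35))
for n,b in (('c14',(200,150,320,260)),('s14',(140,110,280,230))):
  im=cv2.imread(f'pics/{n}.png')[b[1]:b[3],b[0]:b[2]];cv2.imwrite(f'pics/{n}z.png',cv2.resize(im,None,fx=5,fy=5,interpolation=cv2.INTER_CUBIC))
```

```text
t 29.45 q [-13.3  23.  104.3  -0.   52.7  65.4] p [ 0.4846 -0.0007  0.1822] yaw 11.3 z [-0. -0. -1.] F [ 0.5 -0.2 -3.9] M [ 0.04  0.02 -0.03] op 11.6
t 29.6 shift [-0.0018 -0.0165  0.0001] rot [ 0.    0.03 -0.02] dist 0.017 ang 0.0
```

View pics/c14z.png

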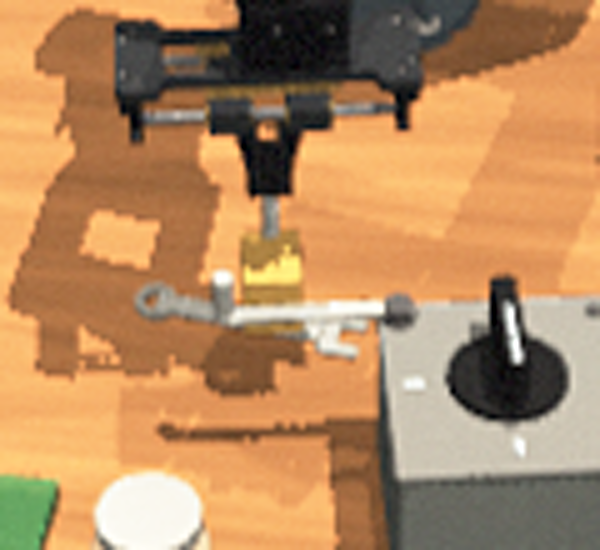

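View pics/s14z.png

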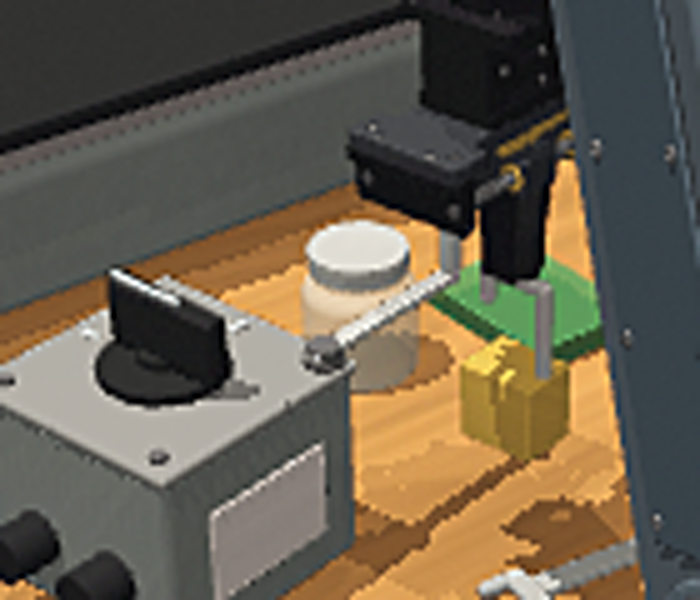

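View pics/w14.png

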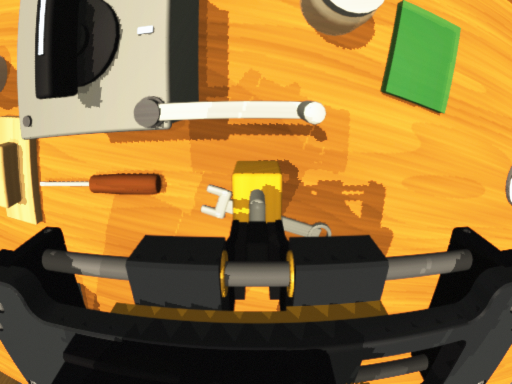

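Run:
```python
from pl import *
s=bot.read_state(); p=s['position'];R=s['tcp_rot']
h=atz('wrist',(149,111),.145);q=atz('wrist',(314,112),.172);a=atz('wrist',(300,111),.14);b=atz('wrist',(180,111.5),.14)
for x in (h,q,a,b): print(x,R.T@(x-p))
print(R.T@(np.array([.5531,.0302,.14])-p))
print(p)
```

```text
[0.5434 0.0876 0.145 ] [ 0.075  -0.0748  0.0371]
[ 0.5637 -0.0185  0.172 ] [0.074  0.0332 0.0101]
[ 0.5618 -0.0151  0.14  ] [0.0729 0.0296 0.0421]
[0.5459 0.0664 0.14  ] [ 0.0733 -0.0534  0.0421]
[ 0.0732 -0.0166  0.0421]
[ 0.4846 -0.0004  0.1821]
```

>>> apply_moves:
  motion: "0 -0.008 0 0 0 0 0; 0 -0.0165 0 0 0 0 0; 0.01 -0.0165 0 0 0 0 0; 0.023 -0.0165 0 0 0 0 0; 0.037 -0.0165 0 0 0 0 0; 0.051 -0.0165 0 0 0 0 0; 0.064 -0.0165 0 0 0 0 0; 0.073 -0.0165 0 0 0 0 0"

```text
time_s: 30.6
position: [0.5539, 0.0307, 0.182]
tcp_rot: [[0.98, 0.197, -0.0], [0.197, -0.98, -0.0], [-0.0, 0.0, -1.0]]
force: [0.1, 0.4, -4.1]
opening: 0.14
```

Run:
```python
from pl import *
s=st();snap('wrist','w15');snap('scene','c15');snap('side','s15')
plan([.5531,.0302,.150],down(11.35))
for n,b in (('c15',(200,150,320,260)),('s15',(140,110,280,230))):
  im=cv2.imread(f'pics/{n}.png')[b[1]:b[3],b[0]:b[2]];cv2.imwrite(f'pics/{n}z.png',cv2.resize(im,None,fx=5,fy=5,interpolation=cv2.INTER_CUBIC))
```

```text
t 30.6 q [-8.4 27.8 94.7 -0.  57.5 70.3] p [0.5539 0.0307 0.182 ] yaw 11.4 z [-0. -0. -1.] F [ 0.1  0.4 -4.1] M [ 0.02 -0.03 -0.01] op 12.1
t 30.75 shift [-0.0001  0.0004  0.032 ] rot [-0.    0.05  0.03] dist 0.032 ang 0.1
```

View pics/c15z.png

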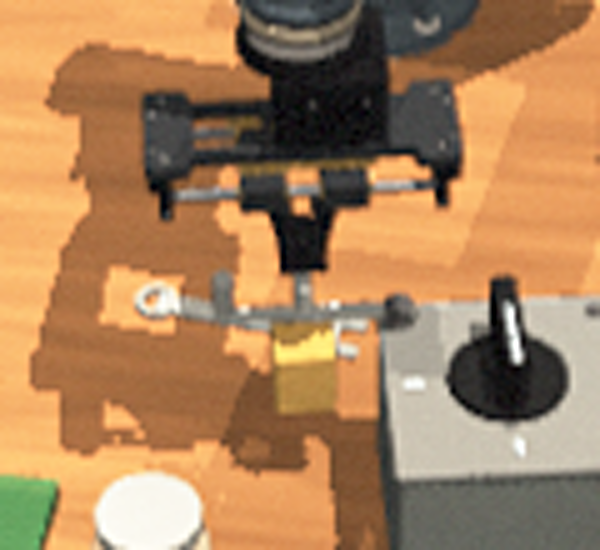

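View pics/s15z.png

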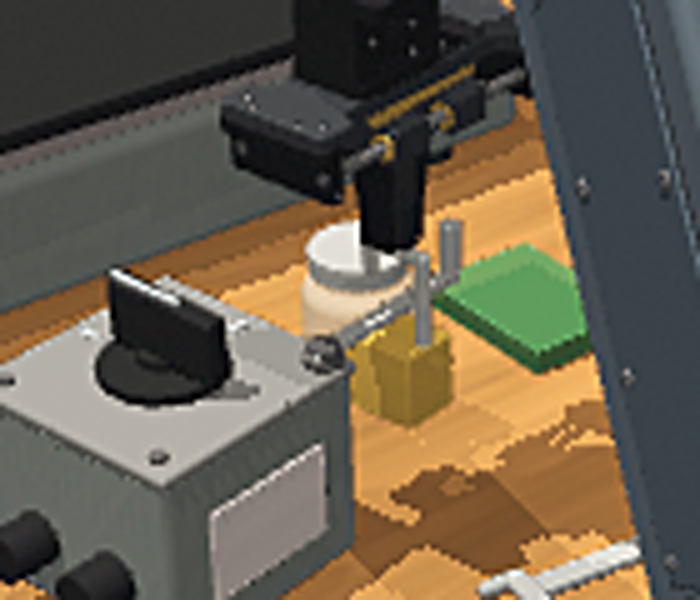

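View pics/w15.png

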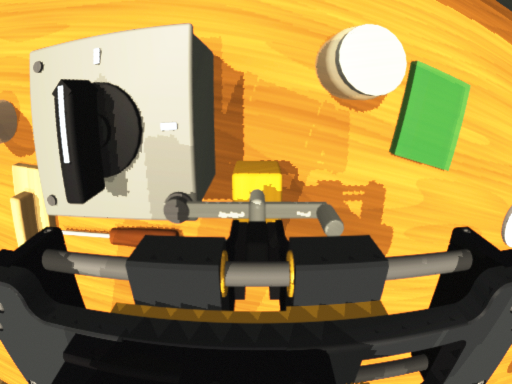

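>>> apply_moves:
  motion: "0 0 0.006 0 0 0 0; 0 0 0.012 0 0 0 0; 0 0 0.018 0 0 0 0; 0 0 0.023 0 0 0 0; 0 0 0.027 0 0 0 0; 0 0 0.029 0 0 0 0; 0 0 0.0305 0 0 0 0; 0 0 0.0305 0 0 0 0"

```text
time_s: 31.75
position: [0.5529, 0.0306, 0.1516]
tcp_rot: [[0.98, 0.197, -0.0], [0.197, -0.98, -0.0], [-0.0, 0.0, -1.0]]
force: [-0.5, 1.1, -4.4]
opening: 0.135
```

Run:
```python
from pl import *
s=st()
```

```text
t 31.75 q [-8.4 30.2 96.3 -0.  53.4 70.2] p [0.5529 0.0306 0.1516] yaw 11.4 z [-0. -0. -1.] F [-0.5  1.1 -4.4] M [ 0.04 -0.03 -0.01] op 11.8
```

>>> apply_moves:
  motion: "0 0 0.0005 0 0 0 0; 0 0 0.001 0 0 0 0; 0 0 0.0015 0 0 0 0; 0 0 0.002 0 0 0 0; 0 0 0.0022 0 0 0 0; 0 0 0.0022 0 0 0 0; 0 0 0.0022 0 0 0 0; 0 0 0.0022 0 0 0 0"

```text
time_s: 32.75
position: [0.553, 0.0305, 0.1499]
tcp_rot: [[0.98, 0.197, 0.0], [0.197, -0.98, -0.0], [-0.0, 0.0, -1.0]]
force: [-2.0, 0.1, 5.4]
opening: 0.134
```

Run:
```python
from pl import *
s=st()
```

```text
t 32.75 q [-8.4 30.4 96.4 -0.  53.2 70.2] p [0.553  0.0305 0.1499] yaw 11.4 z [ 0. -0. -1.] F [-2.   0.1  5.4] M [ 0.09  0.41 -0.06] op 11.7
```

>>> apply_moves:
  motion: "0 0 0 0 0 0 0.018; 0 0 0 0 0 0 0.025; 0 0 0 0 0 0 0.032; 0 0 0 0 0 0 0.034; 0 0 0 0 0 0 0.034; 0 0 0 0 0 0 0.034; 0 0 0 0 0 0 0.034; 0 0 -0.003 0 0 0 0.034"

```text
time_s: 33.75
position: [0.5527, 0.0306, 0.1523]
tcp_rot: [[0.98, 0.197, -0.001], [0.197, -0.98, -0.0], [-0.001, -0.0, -1.0]]
force: [0.1, 0.7, 0.0]
opening: 0.385
```

Run:
```python
from pl import *
s=st();snap('wrist','w16')
```

```text
t 33.75 q [-8.4 30.2 96.3 -0.  53.6 70.2] p [0.5527 0.0306 0.1523] yaw 11.4 z [-0.001 -0.    -1.   ] F [0.1 0.7 0. ] M [ 0.04  0.03 -0.  ] op 33.5
```

View pics/w16.png

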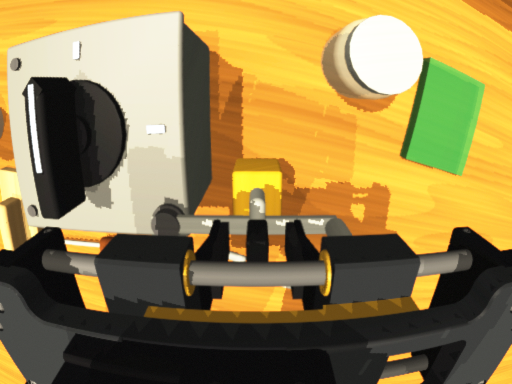

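Fingers are clear of the grip on both sides (grip at column 257, fingers at about 218 and 292), force zero. Lifting straight up.

>>> apply_moves:
  motion: "0 0 -0.01 0 0 0 0.034; 0 0 -0.025 0 0 0 0.034; 0 0 -0.04 0 0 0 0.034; 0 0 -0.06 0 0 0 0.034; 0 0 -0.09 0 0 0 0.034; -0.03 0 -0.12 0 0 0 0.034; -0.07 0 -0.14 0 0 0 0.034; -0.09 0 -0.14 0 0 0 0.034"

```text
time_s: 34.8
position: [0.464, 0.0126, 0.2952]
tcp_rot: [[0.98, 0.197, 0.004], [0.197, -0.98, -0.001], [0.004, 0.002, -1.0]]
force: [0.2, -0.6, -0.3]
opening: 0.393
```

Run:
```python
from pl import *
s=st();snap('wrist','w17');snap('scene','c17');snap('side','s17')
f=lambda x,y,z: None
p=bot.read_state()['position']
for n,b in (('c17',(200,150,350,280)),('s17',(120,110,280,240))):
  im=cv2.imread(f'pics/{n}.png')[b[1]:b[3],b[0]:b[2]];cv2.imwrite(f'pics/{n}z.png',cv2.resize(im,None,fx=4.6,fy=4.6,interpolation=cv2.INTER_CUBIC))
```

```text
t 34.8 q [-12.3  12.3  98.9  -0.   68.6  66.4] p [0.464  0.0126 0.2952] yaw 11.4 z [ 0.004 -0.001 -1.   ] F [ 0.2 -0.6 -0.3] M [ 0.06  0.06 -0.  ] op 34.2
```

View pics/c17z.png

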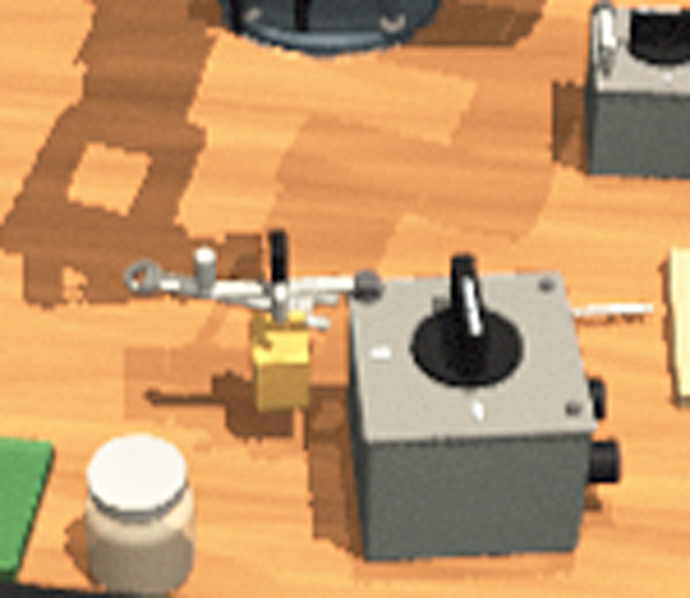

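View pics/s17z.png

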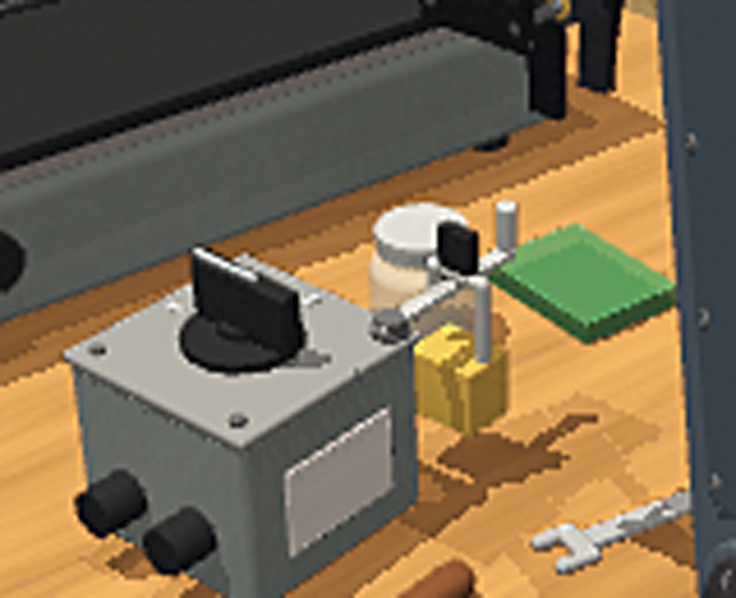

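View pics/w17.png

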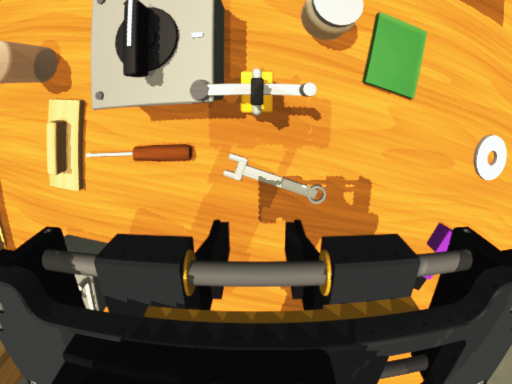

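>>> apply_moves:
  motion: "0 0 0 0 0 0 0.034; 0 0 0 0 0 0 0.034; 0 0 0 0 0 0 0.034; 0 0 0 0 0 0 0.034; 0 0 0 0 0 0 0.034; 0 0 0 0 0 0 0.034; 0 0 0 0 0 0 0.034; 0 0 0 0 0 0 0.034"

```text
time_s: 35.95
position: [0.4647, 0.0128, 0.2925]
tcp_rot: [[0.98, 0.197, -0.0], [0.197, -0.98, -0.0], [-0.0, 0.0, -1.0]]
force: [0.1, -0.2, -0.1]
opening: 0.391
```

Run:
```python
from pl import *
s=st();snap('wrist','w18')
im=cv2.imread('pics/w18.png')[0:130,70:330];cv2.imwrite('pics/w18z.png',cv2.resize(im,None,fx=3,fy=3,interpolation=cv2.INTER_CUBIC))
```

```text
t 35.95 q [-12.2  12.7  98.9  -0.   68.5  66.4] p [0.4647 0.0128 0.2925] yaw 11.4 z [-0. -0. -1.] F [ 0.1 -0.2 -0.1] M [-0.05  0.01  0.04] op 34.0
```

View pics/w18z.png

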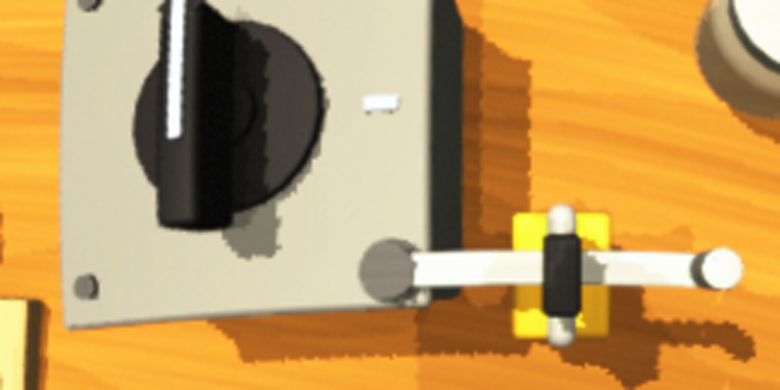

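Run:
```python
from pl import *
W=lambda p,z: atz('wrist',(70+p[0]/3,p[1]/3),z)
h=W((389,270),.147);q=W((720,270),.172);print('hasp dir',np.degrees(np.arctan2(*(q-h)[1::-1])),np.linalg.norm((q-h)[:2]))
a=W((414,268),.14);b=W((690,268),.14);print('arm dir',np.degrees(np.arctan2(*(b-a)[1::-1])))
e=W((180,5),.18);f=W((174,137),.18);print('handle dir',np.degrees(np.arctan2(*(e-f)[1::-1])))
g1=W((66,327),.13);g2=W((430,304),.13);g3=W((430,2),.13);print('box',np.degrees(np.arctan2(*(g2-g1)[1::-1]))+90,np.degrees(np.arctan2(*(g3-g2)[1::-1])))
```

```text
hasp dir -79.02562414136776 0.10903407878469723
arm dir -78.7192622167713
handle dir 10.472616656949063
box 11.143940966772234 11.420165342335258
```

```bash
python3 -c "
from rig import bot
print(bot.hand_in(), bot.read_state()['time_s'])"
```

```text
the job is handed in; nothing more can be done
the job is handed in; nothing more can be done
```

The saw is locked off and handed in at about 36 s, inside the 72 s limit.

- **Handle:** turned about 90° anticlockwise to its off stop. The turning moment rose to 0.67 N m there, against about 0.28 N m while turning. In the last picture the bar lies within about 1° of the box's axis.
- **Hasp:** swung by its post to the stop, where it met about 11 N of resistance. In the last picture the arm is square to the box's side, about 90° out.
- **Padlock:** stood upright on the bench and let go of. It was then taken by the black grip, brought in sideways so the arm passed through the gap in its bow, lowered onto the arm and released.

The last pictures show the padlock hanging near the middle of the arm, clear of the bench. In two pictures about 1 s apart it was still hanging with the robot well away and no force on the wrist. The other things look unmoved; I only compared them by eye.

One check disagreed. My first measurement for the grasp on the black grip was about 4–5 mm off, because the arm was still settling when I took it. I saw this in a second picture and corrected it before closing the fingers.

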